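Refit the folding arms on the laundry airer

ROBOT

A 6-joint arm with a two-finger parallel gripper is mounted at the origin on the work surface. World frame = base frame: x ahead of the robot, y to its left, z up, the work surface at z = 0. Lengths are in m, angles in rad, forces in N, time in s.
With the tool pointing down it reaches from about 0.225 to 0.875 m from the base axis. Payload 3.4 kg.
Tool frame: the origin (TCP) lies between the finger pads; the fingertips stand 8 mm ahead of it and the grasp point (between the pads) lies 11 mm behind it; z points along the fingers, y is the line along which they close (so a half turn about z gives the same grasp; the last joint's range is limited). The gripper opens to 85 mm and grips with 20 to 120 N. Pads are 22 mm wide; open, the fingers measure 114 mm over their backs; the gripper's body (76 mm by 85 mm) begins 54 mm behind the grasp point. The pads swing forward as they close: fully open they stand 13 mm farther back than shut.
Start: joints at [1.192, 0.276, 1.505, -0, 1.361, -0.121], TCP at [0.147, 0.556, 0.203] pointing down, gripper open.
Joint ranges: [-2.89, 2.89], [-0.75, 2.08], [0.22, 2.7], [-1.18, 4.32], [0.11, 2.71], [-2.7, 2.7]. Speed limits (rad/s): [2.57, 2.57, 3.14, 3.14, 3.14, 3.14].

INTERFACE

Orientations are given as a unit quaternion [w, x, y, z].
In Python, from rig import manip, optics, finder gives the robot as it stands.
- The arm moves only by the tool servo_tool, never from a script. Its argument "increments" is a list of rows, each a list of 7 numbers: the shift along the tool's x, y, z in cm, then the turn, a rotation vector about the tool's x, y, z in degrees, then the closure, from -1 (fully open) to 1 (shut). In form: [[x, y, z, rx, ry, rz, gripper], ...]. A call has exactly 5 rows; each row shifts and turns the commanded pose from where the row before left it, along the tool's axes as they then stand; what a row does not reach is not made up. A row lasts 1/10 s, in which the tool goes at most 50 mm and 8.59 degrees, less where a joint would pass 70% of its speed; a pose out of reach is approached as far as the arm can. A call is refused whole if a number of a shift passes 5 or a number of a turn 8.59, either way. A call with a gripper value outside its range is refused whole. The fingers move at their own pace and stop on an object; "squeeze" is the grip in N (left out, the last holds). Time passes only in rows, so rows that do not move let the fingers close, or fill a call up. It gives the time, the measured TCP pose, the force, the opening and the grip force at its end, in the units of the state.
- manip.get_state(): the state, without advancing time (a new reading comes with each control period).
- optics.get_image(name): name is "scene" or "top"; returns the picture (420x560x3 uint8, red, green, blue); there is no depth.
- optics.get_calibration(name): a dict with "fov_y" (degrees; the focal length in pixels is half the picture's height over the tangent of half this angle, whatever the lens; pixels are square), "cx", "cy" (the principal point, pixels), "world_to_cam" (4x4, takes a point from world to camera coordinates). Camera axes: x right, y down, z forward; pixel columns grow to the right and rows downward; lengths in m; the calibration is good to about 2 mm. A picture is of the moment at which its call begins. get_calibration takes no time and is no camera call.
- manip.sign_off(): hands the job in; it is judged then, once.
Trained networks look in the newest picture that a camera, given by its name, has taken for a name from the list of things; names that differ only in an ending like _2 or _b are one class to them, and where a whole thing is asked for, a point or a joint stands for the part that bears it (a point fixed in the world has none). Each returns a list of dicts, best first, with "p" (0 to 1); they miss things now and then, are a little off and sometimes report something else, mostly with a low value. They report only what shows in the picture. A call takes as long as a camera call. They do not tell look-alikes from the thing itself.
- finder.silhouettes(label, camera): "region" (420x560 bool, what is visible of it) and "box" ([centre column, centre row, width, height] in pixels, round what is visible of it).
- finder.tip_of(label, camera): "at" ([column, row] in pixels: a listed point, or the origin of a listed thing).
The state is a dict: "clock": time; "qpos": joint angles; "qd": joint speeds; "effort": joint torques, N m; "position": TCP position; "ee_rot": TCP orientation; "contact_force": force on the tool from outside, world axes, zero at the start; "moment": the same for the moment, N m; "width": finger opening in m; "gripper_force": force on a finger pad.
Only numpy, scipy, OpenCV 4.12 (cv2) and the standard library are available. Lean on these libraries where they do the work, as an engineer would, in place of code of your own. Each camera call takes 0.05 s, during which the arm holds its last target. There are 200 camera calls.

TASK

Put the folding airer on the laundry worktop back together: slide the hub of every loose drying arm down over the upright steel shaft, one on top of the other, with each arm folded so that its bar lies down in the black parking clamp. Then close the top of the shaft with the one end cap of the three that really goes down over it, fully home, leave the two wrong caps on the worktop, and do not disturb the other things standing around.

Things in the scene. Friction and masses are not known exactly. Their poses are not given: they have to be found in the camera images.
- airer: Airer foot, fixed to the worktop: steel plate 56 mm wide, 8 mm thick, x from -43 to 182 mm, with the upright shaft and the parking clamp. Origin: on the shaft axis at worktop level; +x points from the shaft to the clamp, z up. A black collar 34 mm across at the shaft's foot is the seat of the lowest hub, 30 mm up; stacked hubs then have their undersides at 30, 56, 82 and 108 mm.
- clamp (a point): Middle of the black clamp's cradle floor, 160 mm from the shaft, 36 mm above the worktop; the lowest bar rests on it. Two upright jaws 20 mm long (along airer x), 7 mm thick and 16 mm apart rise on either side, flaring outward from about 131 mm to the top at 152 mm above the worktop; all bars lie one above the other between them.
- shaft_top (a point): Centre of the top end of the steel shaft, 156 mm above the worktop. The shaft is 16 mm thick, tapering over its last 4 mm to 10 mm. A cap that fits ends with the roof of its bore on this top, its underside 138 mm above the worktop.
- rack_a: Drying arm, may be absent. Round hub 34 mm across, 26 mm tall, bore 19 mm right through along z; flat bar 8 mm wide (y), 14 mm tall (z 6 to 20 mm), runs along +x to a round end stop 18 mm across, 25 mm tall. 160 g, balanced about 75 mm from the bore: grip across the bar there. Starts flat on the worktop, z up. Origin: on the bore axis at the hub's underside.
- rack_b: Drying arm, may be absent. Round hub 34 mm across, 26 mm tall, bore 19 mm right through along z; flat bar 8 mm wide (y), 14 mm tall (z 6 to 20 mm), runs along +x to a round end stop 18 mm across, 25 mm tall. 160 g, balanced about 75 mm from the bore: grip across the bar there. Starts flat on the worktop, z up. Origin: on the bore axis at the hub's underside.
- rack_c: Drying arm, may be absent. Round hub 34 mm across, 26 mm tall, bore 19 mm right through along z; flat bar 8 mm wide (y), 14 mm tall (z 6 to 20 mm), runs along +x to a round end stop 18 mm across, 25 mm tall. 160 g, balanced about 75 mm from the bore: grip across the bar there. Starts flat on the worktop, z up. Origin: on the bore axis at the hub's underside.
- rack_d: Drying arm, may be absent. Round hub 34 mm across, 26 mm tall, bore 19 mm right through along z; flat bar 8 mm wide (y), 14 mm tall (z 6 to 20 mm), runs along +x to a round end stop 18 mm across, 25 mm tall. 160 g, balanced about 75 mm from the bore: grip across the bar there. Starts flat on the worktop, z up. Origin: on the bore axis at the hub's underside.
- rack_a_end (a point): Middle of the end stop of rack_a: 193 mm from the bore along the arm's +x, 13 mm above its underside.
- rack_b_end (a point): Middle of the end stop of rack_b: 193 mm from the bore along the arm's +x, 13 mm above its underside.
- rack_c_end (a point): Middle of the end stop of rack_c: 193 mm from the bore along the arm's +x, 13 mm above its underside.
- rack_d_end (a point): Middle of the end stop of rack_d: 193 mm from the bore along the arm's +x, 13 mm above its underside.
- cap_a: Black plastic end cap, one of three alike outside: fluted knob 34 mm across, 32 mm tall, straight sides to 27 mm, standing open end down on the worktop. Blind bore 18 mm deep from below: in one cap 19 mm wide, which fits the shaft, in the two others 12 and 13 mm, which only perch on its tip; find it by trying. Origin: centre of the open underside, z up along the bore.
- cap_b: Black plastic end cap, one of three alike outside: fluted knob 34 mm across, 32 mm tall, straight sides to 27 mm, standing open end down on the worktop. Blind bore 18 mm deep from below: in one cap 19 mm wide, which fits the shaft, in the two others 12 and 13 mm, which only perch on its tip; find it by trying. Origin: centre of the open underside, z up along the bore.
- cap_c: Black plastic end cap, one of three alike outside: fluted knob 34 mm across, 32 mm tall, straight sides to 27 mm, standing open end down on the worktop. Blind bore 18 mm deep from below: in one cap 19 mm wide, which fits the shaft, in the two others 12 and 13 mm, which only perch on its tip; find it by trying. Origin: centre of the open underside, z up along the bore.
- spray_bottle: Bystander: closed orange spray bottle with white trigger head, 72 mm across, 188 mm tall. Origin: centre of its underside.
- peg_pot: Bystander: white ceramic pot of wooden pegs, 100 mm across, 100 mm tall, the pegs standing out to about 145 mm. Origin: centre of its underside.
- scoop: Bystander: aluminium scoop, about 165 mm long, 34 mm tall. Origin: underside, near its middle.
- stain_jar: Bystander: white plastic jar, 64 mm across, 85 mm tall. Origin: centre of its underside.
Mind the look-alikes: they are no part of the job. What is shaped like the cap_b but turquoise is not meant.

How it is judged:
On the way, in this order (a step that is already met when the one before it is completed fails the run):
1. every arm is on the shaft, hub down on the stack and bar down in the clamp (horizontal distance between each of rack_a, rack_b, rack_c, rack_d and airer below 0.004 m and angle between each of rack_a, rack_b, rack_c, rack_d's own z axis and vertical below 0.06 rad and z of rack_a in the frame of airer between 0.025 and 0.113 m and x of each of rack_a_end, rack_b_end, rack_c_end, rack_d_end in the frame of airer above 0.17 m and y of rack_a_end in the frame of airer between -0.01 and 0.01 m and z of rack_b in the frame of airer between 0.025 and 0.113 m and y of rack_b_end in the frame of airer between -0.01 and 0.01 m and z of rack_c in the frame of airer between 0.025 and 0.113 m and y of rack_c_end in the frame of airer between -0.01 and 0.01 m and z of rack_d in the frame of airer between 0.025 and 0.113 m and y of rack_d_end in the frame of airer between -0.01 and 0.01 m), for 0.2 s.
2. the cap that fits is fully down on the shaft (((horizontal distance between cap_a and shaft_top below 0.004 m and z of cap_a in the frame of airer between 0.131 and 0.143 m and angle between cap_a's own z axis and vertical below 0.1 rad) or (horizontal distance between cap_b and shaft_top below 0.004 m and z of cap_b in the frame of airer between 0.131 and 0.143 m and angle between cap_b's own z axis and vertical below 0.1 rad) or (horizontal distance between cap_c and shaft_top below 0.004 m and z of cap_c in the frame of airer between 0.131 and 0.143 m and angle between cap_c's own z axis and vertical below 0.1 rad))), for 0.2 s.
At the end, for the whole second after the job is handed in: Each arm present: bore within 4 mm of the shaft axis, level within 0.06 rad, underside at 25 to 113 mm, end stop on the clamp side within 10 mm of the shaft-clamp line. Fitting cap on the shaft, underside at 131 to 143 mm, tilt under 0.1 rad; other caps on the worktop; all at rest (all of step 1 and ((horizontal distance between cap_a and shaft_top below 0.004 m and z of cap_a in the frame of airer between 0.131 and 0.143 m and angle between cap_a's own z axis and vertical below 0.1 rad and height (world z) of each of cap_b, cap_c below 0.04 m) or (horizontal distance between cap_b and shaft_top below 0.004 m and z of cap_b in the frame of airer between 0.131 and 0.143 m and angle between cap_b's own z axis and vertical below 0.1 rad and height (world z) of each of cap_a, cap_c below 0.04 m) or (horizontal distance between cap_c and shaft_top below 0.004 m and z of cap_c in the frame of airer between 0.131 and 0.143 m and angle between cap_c's own z axis and vertical below 0.1 rad and height (world z) of each of cap_a, cap_b below 0.04 m)) and linear speed of each of rack_a, rack_b, rack_c, rack_d, cap_a, cap_b, cap_c below 0.02 m/s); the robot touches nothing.
It fails at once if a bystander is pushed more than 40 mm or tipped over (distance of any of spray_bottle, peg_pot, scoop, stain_jar from where it was at the start of the episode above 0.04 m or angle between any of spray_bottle, peg_pot, scoop, stain_jar's own z axis and vertical above 0.5 rad).
Of rack_a, rack_b, rack_c, rack_d only 3 to 4 are there at a start; the rules pass over those that are not, and their reading is None.
At some moment in a run one of rack_a, rack_b, rack_c, rack_d, cap_a, cap_b, cap_c may be knocked a few centimetres aside while the robot is not near it.
It also fails if it takes over 210 s, if anything falls off the work surface, if the arm or the gripper's body presses on something with over 40 N, if the wrist force passes 120 N, or if a joint passes its speed limit or range.

## Working session

There is one attempt and no reset: what is moved stays moved. The work goes in short steps, Python scripts to look and compute and a tool call to move; the robot and the scene stay as the last step left them, time stands still between calls to the robot, and variables do not carry over. Pictures are saved under pics/ and viewed, at most 14 in all, crops included, and the job is handed in when it is done.

Besides the shell and the picture viewer there is one more tool, called after "Call:" as name([rows], argument=value, ...), one row to a line, values as JSON. servo_tool: Moves the arm, as the interface text tells. Its arguments: {"type":"object","properties":{"increments":{"type":"array","items":{"type":"array","items":{"type":"number"}}},"squeeze":{"type":"number"}},"required":["increments"]}

```bash
mkdir -p pics; ls
cat > h.py <<'E'
import numpy as np, cv2
from rig import manip, optics, finder
def snap(n,f=None):
    im=optics.get_image(n)
    if f: cv2.imwrite('pics/'+f,im[:,:,::-1])
    return im
def cam(n):
    c=optics.get_calibration(n); f=210/np.tan(np.radians(c['fov_y'])/2)
    return f,c['cx'],c['cy'],np.array(c['world_to_cam'])
def w(n,px,z):
    f,cx,cy,T=cam(n); d=T[:3,:3].T@np.array([(px[0]-cx)/f,(px[1]-cy)/f,1]); o=-T[:3,:3].T@T[:3,3]
    return o+d*(z-o[2])/d[2]
def p(n,X):
    f,cx,cy,T=cam(n); c=T[:3,:3]@np.array(X)+T[:3,3]; return np.array([cx+f*c[0]/c[2],cy+f*c[1]/c[2]])
def st():
    s=manip.get_state(); print({k:np.round(s[k],4).tolist() for k in ('clock','position','ee_rot','qpos','width','contact_force','gripper_force')})
E
python3 - <<'E'
from h import *
a=snap('top','t0.png'); b=snap('scene','s0.png'); st()
for n in('top','scene'):
    c=optics.get_calibration(n); print(n,c['fov_y'],c['cx'],c['cy'],np.round(c['world_to_cam'],3).tolist(),[k for k in c])
for l,z in(('airer',0),('clamp',.036),('shaft_top',.156),('rack_a',.0),('rack_a_end',.013),('cap_a',0)):
    for r in finder.tip_of(l,'top'): print(l,round(r['p'],2),np.round(r['at'],1),np.round(w('top',r['at'],z),3))
E
```

```text
pics
{'clock': 0.1, 'position': [0.1464, 0.5555, 0.2017], 'ee_rot': [-0.0002, 0.1285, 0.9917, -0.0008], 'qpos': [1.192, 0.2765, 1.506, -0.0, 1.3607, -0.121], 'width': 0.0854, 'contact_force': [-0.0686, -0.5369, -0.3264], 'gripper_force': 0.0}
top 46.15435707015899 278.19127924926397 212.11679418307818 [[-0.001, -1.0, -0.02, 0.014], [-0.988, 0.004, -0.151, 0.593], [0.151, 0.02, -0.988, 1.269], [0.0, 0.0, 0.0, 1.0]] ['fov_y', 'cx', 'cy', 'world_to_cam']
scene 52.28878707619848 288.69427274395736 211.35281321330118 [[-0.802, 0.598, 0.006, 0.457], [0.421, 0.572, -0.704, -0.16], [-0.424, -0.562, -0.711, 1.548], [0.0, 0.0, 0.0, 1.0]] ['fov_y', 'cx', 'cy', 'world_to_cam']
airer 0.41 [147.  182.1] [0.687 0.38  0.   ]
clamp 0.96 [262.9 213.7] [0.591 0.053 0.036]
shaft_top 0.81 [324.8 195.1] [ 0.618 -0.105  0.156]
shaft_top 0.4 [318.3 205. ] [ 0.594 -0.088  0.156]
rack_a 0.82 [385.8 224.5] [ 0.565 -0.282  0.   ]
rack_a 0.65 [415.3 273.9] [ 0.43  -0.356  0.   ]
rack_a 0.57 [193.8 266.5] [0.452 0.243 0.   ]
rack_a_end 0.55 [198.1 196.3] [0.643 0.233 0.013]
cap_a 0.67 [240.4 258.9] [0.472 0.116 0.   ]
cap_a 0.63 [325.5 270.7] [ 0.439 -0.115  0.   ]
cap_a 0.55 [249.5 289.2] [0.39 0.09 0.  ]
cap_a 0.54 [284.9 267. ] [ 0.45  -0.005  0.   ]
```

View pics/t0.png

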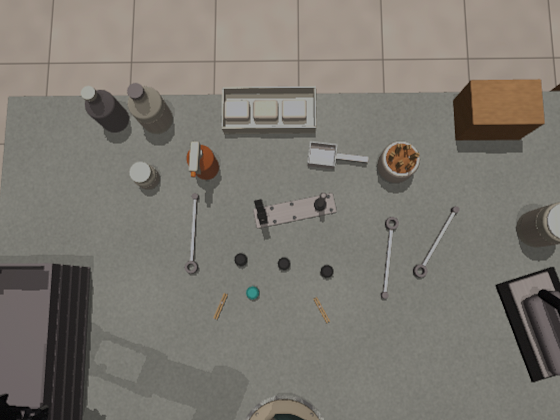

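View pics/s0.png

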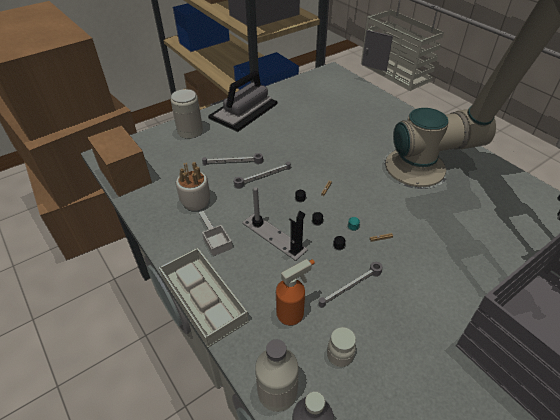

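Arms at top pixels (hub→end): (192,267)→(195,198), (392,223)→(384,295), (420,271)→(455,210), so three of them. The black caps are at (240,259), (284,264) and (327,271); the turquoise one at (253,293) is the look-alike and is excluded. The wooden pegs are not candidates. The airer shaft is at about (322,200) and the clamp at (262,212). I'll fit the given shapes to the silhouettes in both cameras.

```bash
cat > fit.py <<'E'
from h import *
from scipy.optimize import minimize
def cyl(x,y,r,z0,z1):
    a=np.linspace(0,2*np.pi,24,endpoint=False); c=np.c_[x+r*np.cos(a),y+r*np.sin(a)]
    return np.r_[np.c_[c,0*a+z0],np.c_[c,0*a+z1]]
def box(a,b,c,d,e,f): return np.array([[x,y,z] for x in(a,b) for y in(c,d) for z in(e,f)])
RACK=[cyl(0,0,.017,0,.026),box(.015,.19,-.004,.004,.006,.02),cyl(.193,0,.009,0,.025)]
CAP=[cyl(0,0,.017,0,.029),cyl(0,0,.014,.028,.032)]
AIR=[box(-.043,.182,-.028,.028,0,.008),cyl(0,0,.017,0,.03),cyl(0,0,.008,0,.152),cyl(0,0,.005,.15,.156),
 box(.15,.17,-.015,-.008,.008,.14),box(.15,.17,.008,.015,.008,.14),box(.15,.17,-.015,.015,.008,.036)]
def render(parts,q,n):
    f,cx,cy,T=cam(n); m=np.zeros((420,560),np.uint8); c,s=np.cos(q[2]),np.sin(q[2]); z=q[3] if len(q)>3 else 0
    for P in parts:
        X=np.c_[c*P[:,0]-s*P[:,1]+q[0],s*P[:,0]+c*P[:,1]+q[1],P[:,2]+z]
        C=X@T[:3,:3].T+T[:3,3]; u=np.c_[cx+f*C[:,0]/C[:,2],cy+f*C[:,1]/C[:,2]].astype(np.float32)
        h=cv2.convexHull(u); cv2.fillConvexPoly(m,np.round(h*16).astype(np.int32),255,cv2.LINE_AA,4)
    return m/255.
def fit(parts,q0,regs,yaw=True):
    q0=np.array(q0,float); regs={n:cv2.GaussianBlur(r.astype(float),(0,0),1.) for n,r in regs.items()}
    def cost(d):
        q=q0+np.r_[d[:2]*.01,(d[2]*.05 if yaw else 0)]
        return sum(((cv2.GaussianBlur(render(parts,q,n),(0,0),1.)-r)**2).sum()/r.sum() for n,r in regs.items())
    b=minimize(cost,np.zeros(3),method='Nelder-Mead',options=dict(initial_simplex=np.r_[np.zeros((1,3)),np.eye(3)],xatol=.005,fatol=1e-5))
    return q0+np.r_[b.x[:2]*.01,(b.x[2]*.05 if yaw else 0)],b.fun
def sil(label,n,parts,q):
    m=render(parts,q,n)>.5; rs=SC.setdefault((label,n),None)
    if rs is None: rs=SC[(label,n)]=finder.silhouettes(label,n)
    o=[((r['region']&m).sum()/(r['region']|m).sum(),r) for r in rs]
    if not o: return None
    s,r=max(o,key=lambda t:t[0]); return r['region'] if s>.1 else None
SC={}
def find(label,parts,q,yaw=True,cams=('top','scene')):
    R={n:sil(label,n,parts,q) for n in cams}; R={n:r for n,r in R.items() if r is not None}
    if not R: print(label,q,'none'); return q
    Q,c=fit(parts,q,R,yaw); each={n:np.round(fit(parts,Q,{n:r},yaw)[0],4).tolist() for n,r in R.items()}
    print(label,np.round(Q,4).tolist(),round(c,3),each); return Q
E
cat > m1.py <<'E'
from fit import *
W=lambda u,z:w('top',u,z)
a=snap('top');b=snap('scene')
def seed(u,v):
    A=W(u,.026);B=W(v,.025);return [A[0],A[1],np.arctan2(B[1]-A[1],B[0]-A[0])]
qs=[]
C=W((263,213),.036); S=W((320,204),.03)
qs.append((AIR,find('airer',AIR,[S[0],S[1],np.arctan2(C[1]-S[1],C[0]-S[0])])))
for u,v in(((192,267),(195,198)),((392,223),(384,295)),((420,271),(455,210))): qs.append((RACK,find('rack_a',RACK,seed(u,v))))
for u in((240.5,259.5),(284,264),(327,271)):
    A=W(u,.028); qs.append((CAP,find('cap_a',CAP,[A[0],A[1],0],False)))
out=[]
for im,n in((a,'top'),(b,'scene')):
    im=cv2.resize(im[:,:,::-1],None,fx=3,fy=3,interpolation=cv2.INTER_CUBIC)
    for P,q in qs:
        m=cv2.resize(render(P,q,n),None,fx=3,fy=3)
        c,_=cv2.findContours((m>.5).astype(np.uint8),0,1); cv2.drawContours(im,c,-1,(0,0,255),1)
    out.append(im[550:920,520:1400] if n=='top' else im[430:930,580:1160])
cv2.imwrite('pics/t1.png',cv2.resize(out[0],(800,336))); cv2.imwrite('pics/s1.png',out[1])
for l in('shaft_top','clamp'):
    for n in('top','scene'): print(l,n,[(round(r['p'],2),np.round(r['at'],1)) for r in finder.tip_of(l,n)])
q=qs[0][1]
for n in('top','scene'): print(p(n,[q[0],q[1],.156]))
E
python3 m1.py
```

```text
airer [0.618, -0.1003, 1.7697] 0.104 {'top': [0.6181, -0.1005, 1.762], 'scene': [0.6176, -0.1014, 1.7856]}
rack_a [0.4496, 0.2464, -0.0245] 0.131 {'top': [0.4495, 0.2466, -0.0279], 'scene': [0.4492, 0.2466, -0.0207]}
rack_a [0.5646, -0.2943, 3.0094] 0.176 {'top': [0.5656, -0.2944, 3.0084], 'scene': [0.564, -0.2953, 3.007]}
rack_a [0.438, -0.3656, -0.5559] 0.231 {'top': [0.4381, -0.3656, -0.5555], 'scene': [0.4369, -0.3671, -0.5438]}
cap_a [0.4679, 0.1118, 0.0] 0.198 {'top': [0.4696, 0.1121, 0.0], 'scene': [0.4656, 0.1108, 0.0]}
cap_a [0.4582, -0.0022, 0.0] 0.365 {'top': [0.4584, -0.0023, 0.0], 'scene': [0.4565, -0.003, 0.0]}
cap_a [0.4367, -0.1173, 0.0] 0.168 {'top': [0.4367, -0.1173, 0.0], 'scene': [0.4373, -0.1156, 0.0]}
shaft_top top [(0.68, array([321.4, 193.9])), (0.36, array([243.2, 256.4]))]
shaft_top scene [(0.97, array([257.9, 188.4]))]
clamp top [(0.62, array([262.4, 213.9]))]
clamp scene [(0.81, array([295.1, 244.3])), (0.33, array([207.7, 163. ]))]
[323.06078912 195.15807367]
[254.66127866 188.32504592]
```

View pics/t1.png

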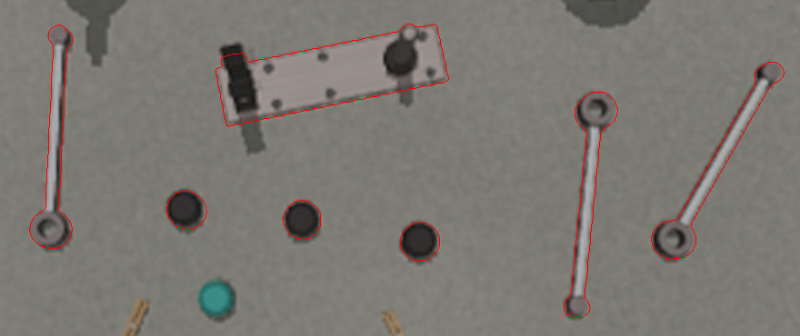

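View pics/s1.png

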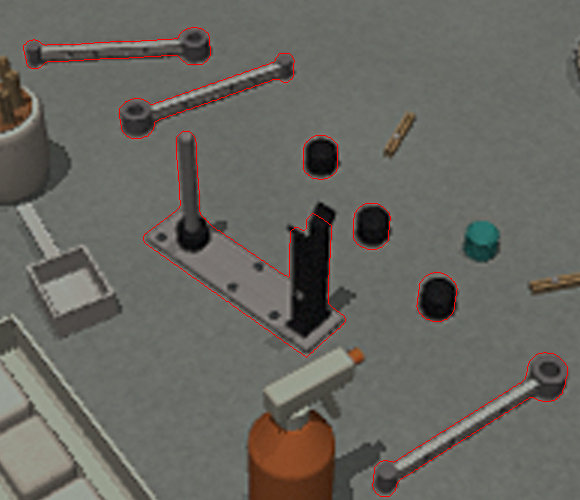

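The fits agree with the picture. The overlay outlines sit on the three arms, the caps and the airer in both views: shaft at about (0.618, -0.100), clamp direction yaw about 1.77. First reach: the left arm.

Call:
servo_tool([
  [-3.7,-1.7,-1,0,0,0,-1],
  [-3.7,-1.7,-1,0,0,0,-1],
  [-3.7,-1.7,-1,0,0,0,-1],
  [-3.7,-1.7,0,0,0,0,-1],
  [-3.7,-1.7,0,0,0,0,-1],
])

```text
clock: 1.5
position: [0.3051, 0.4258, 0.2331]
ee_rot: [0.0, 0.128, 0.992, 0.001]
contact_force: [0.2, 0.3, 0.8]
width: 0.0852
gripper_force: 0.0
```

Call:
servo_tool([
  [-3.7,-1.7,0,0,0,0,-1],
  [-3.7,-1.7,0,0,0,0,-1],
  [-3.7,-1.7,0,0,0,0,-1],
  [-3.7,-1.7,0,0,0,0,-1],
  [-3.7,-1.7,0,0,0,0,-1],
])

```text
clock: 2.0
position: [0.4622, 0.2961, 0.2327]
ee_rot: [0.0, 0.129, 0.992, 0.0]
contact_force: [0.4, 0.9, 0.9]
width: 0.0855
gripper_force: 0.0
```

Call:
servo_tool([
  [-3.7,-1.7,0,0,0,0,-1],
  [-3.7,-1.7,0,0,0,0,-1],
  [0,0,2,0,0,8.33,-1],
  [0,0,2,0,0,8.33,-1],
  [0,0,2,0,0,8.33,-1],
])

```text
clock: 2.5
position: [0.5244, 0.245, 0.1718]
ee_rot: [0.0, 0.343, 0.939, 0.0]
contact_force: [1.2, 0.1, -0.8]
width: 0.0854
gripper_force: 0.0
```

Call:
servo_tool([
  [0,0,1,0,0,8.33,-1],
  [0,0,1,0,0,8.33,-1],
  [0,0,1,0,0,8.33,-1],
  [0,0,1,0,0,8.33,-1],
  [0,0,0,0,0,8.33,-1],
])

```text
clock: 3.0
position: [0.5229, 0.2452, 0.131]
ee_rot: [-0.001, 0.654, 0.756, -0.001]
contact_force: [0.1, 0.5, -0.5]
width: 0.0856
gripper_force: 0.0
```

Call:
servo_tool([
  [0,0,0,0,0,8.33,-1],
  [0,0,0,0,0,8.33,-1],
  [0,0,0,0,0,8.33,-1],
  [0,0,0,0,0,8.33,-1],
  [0,0,0,0,0,8.33,-1],
])

```text
clock: 3.5
position: [0.524, 0.2456, 0.1325]
ee_rot: [-0.0, 0.88, 0.474, 0.0]
contact_force: [0.3, -0.1, 0.1]
width: 0.0853
gripper_force: 0.0
```

Call:
servo_tool([
  [0,0,0,0,0,8.33,-1],
  [0,0,0,0,0,8.33,-1],
  [0,0,0,0,0,8.33,-1],
  [0,0,0,0,0,8.33,-1],
  [0,0,0,0,0,8.33,-1],
])

```text
clock: 4.0
position: [0.524, 0.2456, 0.1325]
ee_rot: [-0.0, 0.992, 0.13, 0.0]
contact_force: [0.0, 0.1, -0.3]
width: 0.0856
gripper_force: 0.0
```

Call:
servo_tool([
  [0,0,0,0,0,8.33,-1],
  [0,0,0,0,0,8.33,-1],
  [0,0,0,0,0,0,-1],
  [0,0,0,0,0,0,-1],
  [0,0,0,0,0,0,-1],
])

```text
clock: 4.5
position: [0.5239, 0.2456, 0.1325]
ee_rot: [-0.0, 1.0, -0.011, 0.0]
contact_force: [0.3, 0.3, 0.8]
width: 0.0852
gripper_force: 0.0
```

```bash
cat >> h.py <<'E'
def go(x,y,z,yaw):
    s=manip.get_state(); a,b,c,d=s['ee_rot']
    R=np.array([[1-2*(c*c+d*d),2*(b*c-a*d),2*(b*d+a*c)],[2*(b*c+a*d),1-2*(b*b+d*d),2*(c*d-a*b)],[2*(b*d-a*c),2*(c*d+a*b),1-2*(b*b+c*c)]])
    yc=np.arctan2(R[1,0],R[0,0]); D=np.array([x,y,z])-s['position']
    dy=(yaw-yc+np.pi)%(2*np.pi)-np.pi; F=np.array([[np.cos(yaw),np.sin(yaw),0],[np.sin(yaw),-np.cos(yaw),0],[0,0,-1]])
    print('t',round(float(s['clock']),2),'pos',np.round(s['position'],4),'tilt xy',np.round(R[:2,2],4),'q6',round(float(s['qpos'][5]),2),'w',round(float(s['width']),4),'F',np.round(s['contact_force'],1))
    print('rz',round(-np.degrees(dy),2),'then final-frame cm',np.round(100*F@D,2),'| now-frame cm',np.round(100*R.T@D,2))
E
python3 -c "
from h import *
go(.5246,.2446,.010,-.0245)"
```

```text
t 4.5 pos [0.5239 0.2456 0.1325] tilt xy [0.0001 0.0001] q6 1.91 w 0.0852 F [0.3 0.3 0.8]
rz 0.15 then final-frame cm [ 0.07  0.1  12.25] | now-frame cm [ 0.07  0.1  12.25]
```

Call:
servo_tool([
  [0.07,0.1,3.5,0,0,0,-1],
  [0,0,3.5,0,0,0,-1],
  [0,0,3,0,0,0,-1],
  [0,0,2.2,0,0,0,-1],
  [0,0,0,0,0,0,1],
], squeeze=50)

```text
clock: 5.0
position: [0.5219, 0.2436, 0.0075]
ee_rot: [0.001, 1.0, -0.011, -0.003]
contact_force: [-0.6, -0.7, 0.1]
width: 0.0731
gripper_force: 0.0
```

Call:
servo_tool([
  [0,0,0,0,0,0,1],
  [0,0,0,0,0,0,1],
  [0,0,0,0,0,0,1],
  [0,0,0,0,0,0,1],
  [0,0,0,0,0,0,1],
])

```text
clock: 5.5
position: [0.525, 0.2447, 0.0113]
ee_rot: [-0.0, 1.0, -0.012, 0.001]
contact_force: [0.2, -0.1, 0.4]
width: 0.0004
gripper_force: 0.0
```

Call:
servo_tool([
  [0,0,0,0,0,0,1],
  [0,0,0,0,0,0,1],
  [0,0,-1,0,0,0,1],
  [0,0,-1,0,0,0,1],
  [0,0,-1,0,0,0,1],
])

```text
clock: 6.0
position: [0.525, 0.2447, 0.0417]
ee_rot: [-0.0, 1.0, -0.012, 0.0]
contact_force: [-0.6, 0.4, 0.1]
width: 0.0
gripper_force: 0.0
```

The fingers shut on nothing. I'll look.

Run:
```python
from h import *
b=snap('scene'); a=snap('top')
c=cv2.resize(b[220:360,260:420,::-1],(640,560),interpolation=2)
d=cv2.resize(a[170:310,150:310,::-1],(400,350),interpolation=2)
cv2.imwrite('pics/s2.png',c)
```

```text
(no output)
```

View pics/s2.png

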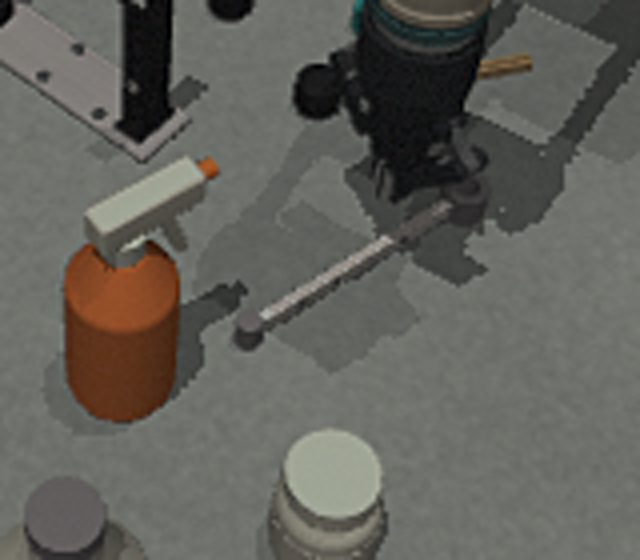

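```bash
cat > m2.py <<'E'
import sys
from fit import *
q=[float(v) for v in sys.argv[2:5]]
snap('top');snap('scene')
P,l={'r':(RACK,'rack_a'),'c':(CAP,'cap_a')}[sys.argv[1]]
find(l,P,q,sys.argv[1]=='r')
E
python3 m2.py r .4496 .2464 -.0245
python3 - <<'E'
from h import *
st(); print(p('scene',[.525,.2447,.034]),p('scene',[.525,.2447,0.04]),p('scene',[.4496,.2464,.026]),p('scene',[.4496+.193,.2464-.0045,.02]),p('scene',[.525,.2447,.02]))
E
```

```text
rack_a [0.4491, 0.2467, -0.0279] 1.263 {'top': [0.4493, 0.2459, -0.0246], 'scene': [0.4477, 0.2478, -0.0331]}
{'clock': 6.3, 'position': [0.5243, 0.2445, 0.0404], 'ee_rot': [0.0001, 0.9999, -0.0119, -0.0002], 'qpos': [0.316, 0.4147, 1.7303, 0.0001, 0.9971, 1.9106], 'width': -0.0001, 'contact_force': [-0.5169, 0.6377, -0.2965], 'gripper_force': 0.0}
[355.66267801 276.71687771] [355.92176916 275.3991055 ] [375.50793959 265.74462163] [321.42985058 300.92531688] [355.06545291 279.75444428]
```

Run:
```python
from h import *
b=snap('scene'); a=snap('top')
c=cv2.resize(b[225:305,320:400,::-1],(400,400),interpolation=2)
d=cv2.resize(a[185:285,150:250,::-1],(400,400),interpolation=2)
for im,n,o,s in((c,'scene',(320,225),5),(d,'top',(150,185),4)):
    for z in(.032,.04,.13):
        u=(p(n,[.5243,.2445,z])-o)*s; cv2.circle(im,tuple(int(v) for v in u),4,(0,0,255),1)
cv2.imwrite('pics/s3.png',np.hstack([c,d]))
```

```text
(no output)
```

View pics/s3.png

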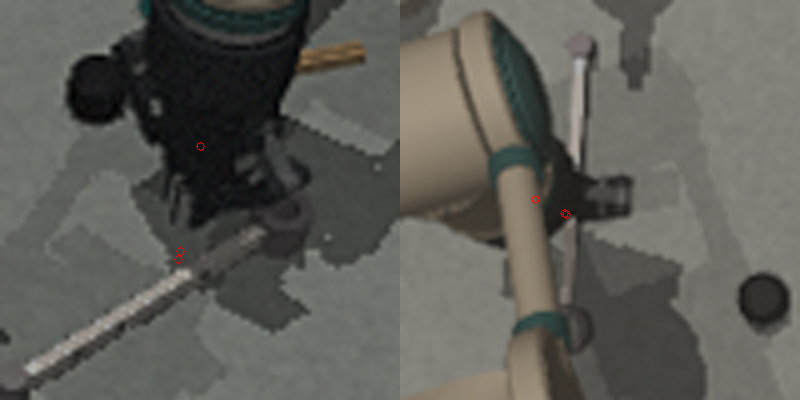

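Call:
servo_tool([
  [0,0,-3,0,0,0,1],
  [0,0,-3,0,0,0,1],
  [0,0,-3,0,0,0,1],
  [0,0,-3,0,0,0,1],
  [0,0,0,0,0,0,1],
])

```text
clock: 6.9
position: [0.5274, 0.2456, 0.1647]
ee_rot: [-0.001, 1.0, -0.012, 0.004]
contact_force: [-0.0, 0.3, 0.1]
width: 0.0001
gripper_force: 0.0
```

Run:
```python
from h import *
b=snap('scene'); np.save('a.npy',b); st()
```

```text
{'clock': 6.95, 'position': [0.526, 0.245, 0.1624], 'ee_rot': [-0.0008, 0.9999, -0.0119, 0.0021], 'qpos': [0.316, 0.3058, 1.5635, 0.0001, 1.2679, 1.9107], 'width': 0.0003, 'contact_force': [0.6214, 0.2004, -1.1449], 'gripper_force': 0.0}
```

Call:
servo_tool([
  [0,0,0,0,0,0,-1],
  [0,0,0,0,0,0,-1],
  [0,0,0,0,0,0,-1],
  [0,0,0,0,0,0,-1],
  [0,0,0,0,0,0,-1],
])

```text
clock: 7.45
position: [0.5244, 0.2445, 0.1599]
ee_rot: [0.0, 1.0, -0.012, -0.001]
contact_force: [-0.2, -0.9, 0.8]
width: 0.0725
gripper_force: 0.0
```

Run:
```python
from h import *
st(); P=manip.get_state()['position']
o=[]
for im in(np.load('a.npy'),snap('scene')):
    c=cv2.resize(im[180:300,300:400,::-1],(400,480),interpolation=2); c=np.clip(c*1.6,0,255).astype(np.uint8)
    for z in(-.008,0,.011,.065):
        u=(p('scene',P+[0,0,z])-(300,180))*4; cv2.circle(c,tuple(int(v) for v in u),3,(0,0,255),1)
    o.append(c)
cv2.imwrite('pics/s4.png',np.hstack(o))
```

```text
{'clock': 7.45, 'position': [0.5244, 0.2445, 0.1599], 'ee_rot': [0.0001, 0.9999, -0.012, -0.0005], 'qpos': [0.3159, 0.3083, 1.5663, 0.0001, 1.268, 1.9107], 'width': 0.0725, 'contact_force': [-0.2325, -0.868, 0.7639], 'gripper_force': 0.0}
```

View pics/s4.png

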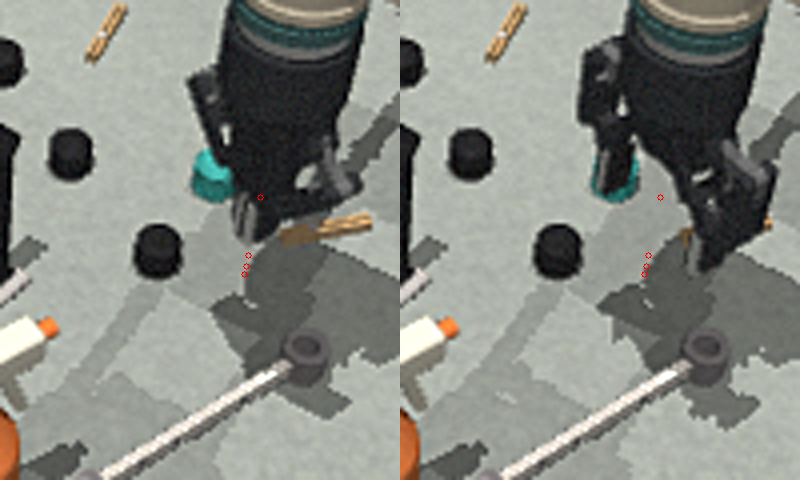

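The shut fingertip shows at about (255,240) in the left crop, but is predicted at (244,274), so the real tip is higher than the state says. I'll touch the worktop beside the arm with shut fingers to calibrate.

Call:
servo_tool([
  [0,-3,2,0,0,0,1],
  [0,-3,4,0,0,0,1],
  [0,0,4,0,0,0,1],
  [0,0,3,0,0,0,1],
  [0,0,1,0,0,0,1],
])

```text
clock: 8.0
position: [0.5234, 0.3037, 0.017]
ee_rot: [0.001, 1.0, -0.012, -0.003]
contact_force: [-0.5, 0.1, -0.0]
width: 0.009
gripper_force: 0.0
```

Call:
servo_tool([
  [0,0,0.3,0,0,0,1],
  [0,0,0.3,0,0,0,1],
  [0,0,0.3,0,0,0,1],
  [0,0,0,0,0,0,1],
  [0,0,0,0,0,0,1],
])

```text
clock: 8.5
position: [0.5267, 0.3047, 0.0125]
ee_rot: [-0.0, 1.0, -0.012, 0.001]
contact_force: [0.5, 0.6, 0.5]
width: -0.0004
gripper_force: 0.0
```

Call:
servo_tool([
  [0,0,0.2,0,0,0,1],
  [0,0,0.2,0,0,0,1],
  [0,0,0,0,0,0,1],
  [0,0,0,0,0,0,1],
  [0,0,0,0,0,0,1],
])

```text
clock: 9.0
position: [0.5261, 0.3046, 0.0075]
ee_rot: [-0.0, 1.0, -0.012, 0.0]
contact_force: [0.1, -0.4, 0.5]
width: -0.0002
gripper_force: 0.0
```

Call:
servo_tool([
  [0,0,0.3,0,0,0,1],
  [0,0,0.3,0,0,0,1],
  [0,0,0.3,0,0,0,1],
  [0,0,0,0,0,0,1],
  [0,0,0,0,0,0,1],
])

```text
clock: 9.5
position: [0.5259, 0.3045, -0.0017]
ee_rot: [0.0, 1.0, -0.012, -0.0]
contact_force: [0.2, -0.1, 0.2]
width: 0.0002
gripper_force: 0.0
```

Run:
```python
from h import *
st(); P=manip.get_state()['position']
o=[]
for n,x,y in(('scene',310,200),('top',120,180)):
    c=cv2.resize(snap(n)[y:y+100,x:x+80,::-1],(400,500),interpolation=2); c=np.clip(c*1.6,0,255).astype(np.uint8)
    for z in(-.008,0,.011,.065):
        u=(p(n,P+[0,0,z])-(x,y))*5; cv2.circle(c,tuple(int(v) for v in u),3,(0,0,255),1)
    o.append(c)
cv2.imwrite('pics/s5.png',np.hstack(o))
```

```text
{'clock': 9.5, 'position': [0.5259, 0.3045, -0.0017], 'ee_rot': [0.0, 0.9999, -0.012, -0.0002], 'qpos': [0.4103, 0.4979, 1.708, 0.0001, 0.936, 2.005], 'width': 0.0002, 'contact_force': [0.1741, -0.1197, 0.2473], 'gripper_force': 0.0}
```

View pics/s5.png

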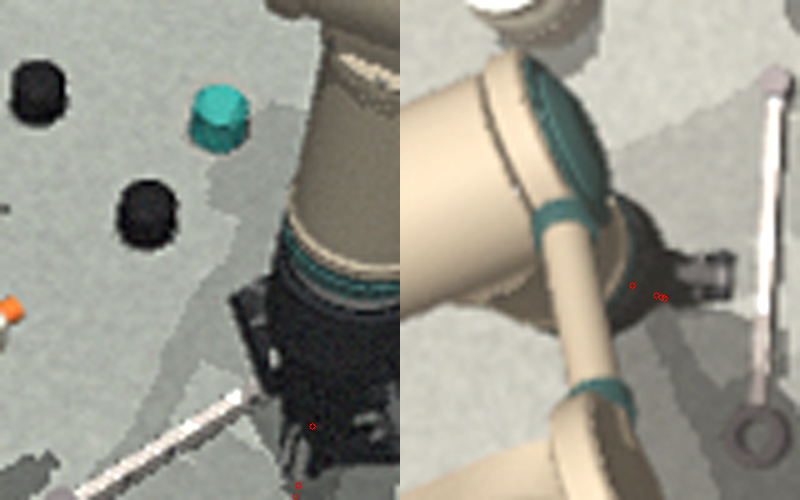

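Call:
servo_tool([
  [0,0,0.3,0,0,0,1],
  [0,0,0.3,0,0,0,1],
  [0,0,0.3,0,0,0,1],
  [0,0,0,0,0,0,1],
  [0,0,0,0,0,0,1],
])

```text
clock: 10.1
position: [0.5259, 0.3045, -0.0107]
ee_rot: [0.0, 1.0, -0.012, -0.0]
contact_force: [0.2, 0.9, 0.4]
width: 0.0003
gripper_force: 0.0
```

Call:
servo_tool([
  [0,0,0.2,0,0,0,1],
  [0,0,0.2,0,0,0,1],
  [0,0,0,0,0,0,1],
  [0,0,0,0,0,0,1],
  [0,0,0,0,0,0,1],
])

```text
clock: 10.6
position: [0.5261, 0.3046, -0.0144]
ee_rot: [-0.0, 1.0, -0.012, 0.0]
contact_force: [-0.5, 0.0, 1.1]
width: 0.0003
gripper_force: 0.0
```

Call:
servo_tool([
  [0,0,0.2,0,0,0,1],
  [0,0,0.2,0,0,0,1],
  [0,0,0,0,0,0,1],
  [0,0,0,0,0,0,1],
  [0,0,0,0,0,0,1],
])

```text
clock: 11.1
position: [0.5261, 0.3046, -0.0185]
ee_rot: [-0.0, 1.0, -0.012, 0.0]
contact_force: [-0.6, 0.7, -0.1]
width: -0.0
gripper_force: 0.0
```

Call:
servo_tool([
  [0,0,0.2,0,0,0,1],
  [0,0,0.2,0,0,0,1],
  [0,0,0,0,0,0,1],
  [0,0,0,0,0,0,1],
  [0,0,0,0,0,0,1],
])

```text
clock: 11.6
position: [0.5261, 0.3046, -0.0225]
ee_rot: [-0.0, 1.0, -0.012, 0.0]
contact_force: [-0.4, -0.1, 0.3]
width: -0.0
gripper_force: 0.0
```

Call:
servo_tool([
  [0,0,0.15,0,0,0,1],
  [0,0,0.15,0,0,0,1],
  [0,0,0,0,0,0,1],
  [0,0,0,0,0,0,1],
  [0,0,0,0,0,0,1],
])

```text
clock: 12.1
position: [0.5261, 0.3046, -0.0255]
ee_rot: [-0.0, 1.0, -0.012, 0.0]
contact_force: [0.2, 0.2, 0.9]
width: 0.0
gripper_force: 0.0
```

Call:
servo_tool([
  [0,0,0.15,0,0,0,1],
  [0,0,0.15,0,0,0,1],
  [0,0,0,0,0,0,1],
  [0,0,0,0,0,0,1],
  [0,0,0,0,0,0,1],
])

```text
clock: 12.6
position: [0.526, 0.3045, -0.0285]
ee_rot: [-0.0, 1.0, -0.012, -0.0]
contact_force: [-0.2, 0.1, 0.0]
width: 0.0002
gripper_force: 0.0
```

Call:
servo_tool([
  [0,0,0.15,0,0,0,1],
  [0,0,0.15,0,0,0,1],
  [0,0,0,0,0,0,1],
  [0,0,0,0,0,0,1],
  [0,0,0,0,0,0,1],
])

```text
clock: 13.1
position: [0.5261, 0.3046, -0.0288]
ee_rot: [-0.0, 1.0, -0.012, 0.001]
contact_force: [-4.8, -1.9, 15.7]
width: -0.0002
gripper_force: 8.1
```

Run:
```python
from h import *
st(); P=manip.get_state()['position']
n,x,y='scene',340,240
c=cv2.resize(snap(n)[y:y+80,x:x+80,::-1],(600,600),interpolation=2); c=np.clip(c*2.,0,255).astype(np.uint8)
for k in range(0,80,10): cv2.putText(c,str(x+k),(int(k*7.5),10),0,.35,(0,255,255)); cv2.putText(c,str(y+k),(0,int(k*7.5)),0,.35,(0,255,255))
u=(p(n,[P[0],P[1],0])-(x,y))*7.5; cv2.circle(c,tuple(int(v) for v in u),4,(0,0,255),1)
cv2.imwrite('pics/s6.png',c)
```

```text
{'clock': 13.1, 'position': [0.5261, 0.3046, -0.0288], 'ee_rot': [-0.0002, 0.9999, -0.0119, 0.0005], 'qpos': [0.4104, 0.5299, 1.7343, -0.0, 0.8762, 2.005], 'width': -0.0002, 'contact_force': [-4.813, -1.9416, 15.7335], 'gripper_force': 8.1186}
```

View pics/s6.png

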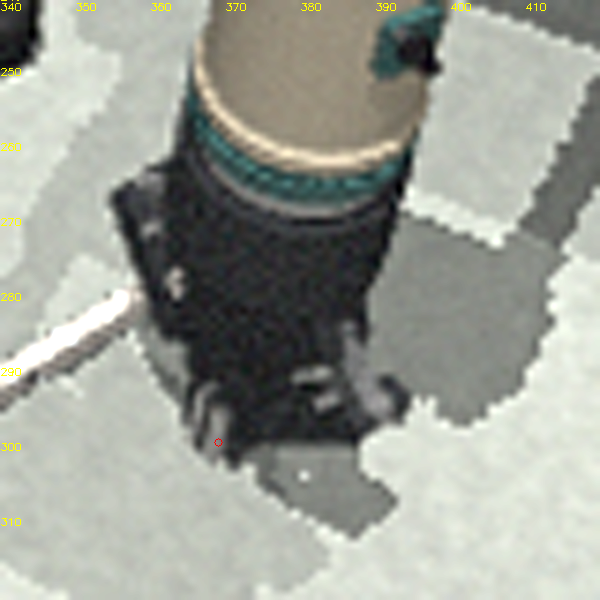

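Call:
servo_tool([
  [0,0,-1,0,0,0,1],
  [0,0,-3,0,0,0,1],
  [0,0,-3,0,0,0,1],
  [0,0,-3,0,0,0,1],
  [0,0,0,0,0,0,1],
])

```text
clock: 13.65
position: [0.5294, 0.3061, 0.0732]
ee_rot: [-0.002, 1.0, -0.012, 0.004]
contact_force: [-0.3, 0.0, -0.4]
width: 0.0003
gripper_force: 0.0
```

The shut tip touches the worktop at reported TCP z = -0.0285, and its pixel (368,301) agrees with the predicted xy. So xy is right, and tip height = reported z + 28.5 mm. I'll grasp the arm with that correction.

Call:
servo_tool([
  [-0.1,3,0,0,0,0,-1],
  [0,3,0,0,0,0,-1],
  [0,0,2,0,0,0,-1],
  [0,0,2,0,0,0,-1],
  [0,0,2,0,0,0,-1],
])

```text
clock: 14.15
position: [0.5234, 0.2441, 0.0075]
ee_rot: [0.0, 1.0, -0.012, -0.0]
contact_force: [-0.8, -0.5, -0.2]
width: 0.0725
gripper_force: 0.0
```

Call:
servo_tool([
  [0,0,1,0,0,0,-1],
  [0,0,1,0,0,0,-1],
  [0,0,1,0,0,0,-1],
  [0,0,0.5,0,0,0,-1],
  [0,0,0,0,0,0,-1],
])

```text
clock: 14.65
position: [0.5232, 0.2446, -0.0271]
ee_rot: [0.0, 1.0, -0.012, -0.0]
contact_force: [-0.2, -0.6, -0.3]
width: 0.0855
gripper_force: 0.0
```

Call:
servo_tool([
  [0,0,0,0,0,0,1],
  [0,0,0,0,0,0,1],
  [0,0,0,0,0,0,1],
  [0,0,0,0,0,0,1],
  [0,0,0,0,0,0,1],
])

```text
clock: 15.15
position: [0.5238, 0.2447, -0.0262]
ee_rot: [-0.0, 1.0, -0.012, 0.0]
contact_force: [-0.2, 2.2, 1.4]
width: 0.0122
gripper_force: 2.5
```

Call:
servo_tool([
  [0,0,0,0,0,0,1],
  [0,0,0,0,0,0,1],
  [0,0,0,0,0,0,1],
  [0,0,0,0,0,0,1],
  [0,0,0,0,0,0,1],
])

```text
clock: 15.65
position: [0.5239, 0.2447, -0.0261]
ee_rot: [-0.0, 1.0, -0.012, 0.0]
contact_force: [0.4, 0.4, 5.3]
width: 0.007
gripper_force: 51.3
```

```bash
python3 -c "
from h import *
go(.5246,.2446,-.0255,-.0245)"
```

```text
t 15.65 pos [ 0.5239  0.2447 -0.0261] tilt xy [0.0006 0.0004] q6 1.91 w 0.007 F [0.4 0.4 5.3]
rz 0.03 then final-frame cm [ 0.07  0.01 -0.06] | now-frame cm [ 0.07  0.01 -0.06]
```

Gripped: width 7 mm, force 51 N. Lift, turn to the airer's direction, and carry.

Call:
servo_tool([
  [0,0,-2,0,0,0,1],
  [0,0,-3,0,0,0,1],
  [0,0,-3,0,0,-7.9,1],
  [0,0,-3,0,0,-7.9,1],
  [0,0,-3,0,0,-7.9,1],
])

```text
clock: 16.15
position: [0.5228, 0.2442, 0.1137]
ee_rot: [0.0, 0.981, 0.196, -0.001]
contact_force: [-0.1, 1.1, -1.3]
width: 0.0069
gripper_force: 50.4
```

Call:
servo_tool([
  [0,0,-2,0,0,-7.9,1],
  [0,0,-2,0,0,-7.9,1],
  [0,0,0,0,0,-7.9,1],
  [0,0,0,0,0,-7.9,1],
  [0,0,0,0,0,-7.9,1],
])

```text
clock: 16.65
position: [0.523, 0.2442, 0.1527]
ee_rot: [-0.0, 0.856, 0.516, -0.001]
contact_force: [-0.3, -0.3, -1.1]
width: 0.0067
gripper_force: 50.4
```

Call:
servo_tool([
  [0,0,0,0,0,-7.9,1],
  [0,0,0,0,0,-7.9,1],
  [0,0,0,0,0,-7.9,1],
  [0,0,0,0,0,-7.9,1],
  [0,0,0,0,0,-7.9,1],
])

```text
clock: 17.15
position: [0.5229, 0.2442, 0.1523]
ee_rot: [-0.001, 0.632, 0.775, -0.001]
contact_force: [0.1, -0.7, -1.8]
width: 0.0068
gripper_force: 50.4
```

Call:
servo_tool([
  [0,0,0,0,0,0,1],
  [0,0,0,0,0,0,1],
  [0,0,0,0,0,0,1],
  [0,0,0,0,0,0,1],
  [0,0,0,0,0,0,1],
])

```text
clock: 17.65
position: [0.5236, 0.2446, 0.1535]
ee_rot: [-0.0, 0.634, 0.773, 0.0]
contact_force: [-0.3, -0.5, -0.8]
width: 0.0066
gripper_force: 50.4
```

```bash
python3 -c "
from h import *
go(.6033,-.0275,.15,1.77)"
```

```text
t 17.65 pos [0.5236 0.2446 0.1535] tilt xy [0. 0.] q6 0.12 w 0.0066 F [-0.3 -0.5 -0.8]
rz -0.12 then final-frame cm [-28.25   2.43   0.35] | now-frame cm [-28.24   2.49   0.35]
```

Call:
servo_tool([
  [-3.5,0.3,0,0,0,0,1],
  [-3.5,0.3,0,0,0,0,1],
  [-3.5,0.3,0,0,0,0,1],
  [-3.5,0.3,0,0,0,0,1],
  [-3.5,0.3,0,0,0,0,1],
])

```text
clock: 18.15
position: [0.573, 0.0746, 0.1537]
ee_rot: [0.0, 0.634, 0.773, 0.0]
contact_force: [0.8, -0.8, -0.8]
width: 0.0066
gripper_force: 50.4
```

Call:
servo_tool([
  [-3.5,0.3,0,0,0,0,1],
  [-3.5,0.3,0,0,0,0,1],
  [-3.5,0.3,0,0,0,0,1],
  [-0.25,0.05,0,0,0,0,1],
  [0,0,0,0,0,0,1],
])

```text
clock: 18.65
position: [0.6032, -0.0283, 0.1533]
ee_rot: [-0.0, 0.635, 0.773, 0.0]
contact_force: [-0.5, 0.1, -1.8]
width: 0.0069
gripper_force: 50.4
```

```bash
cat > m3.py <<'E'
import sys
from fit import *
s=manip.get_state(); P=s['position']; dz=float(sys.argv[1]) # underside = z+dz
go(.6033,-.0275,P[2],1.77)
out=[]
y=1.77; q=[P[0]-.0743*np.cos(y),P[1]-.0743*np.sin(y),y,P[2]+dz]; A=[.618,-.1003,1.77]
for n,x0,y0 in(('scene',220,165),('top',240,160)):
    im=snap(n); im=cv2.resize(im[y0:y0+90,x0:x0+90,::-1],(400,400),interpolation=2); im=np.clip(im*1.5,0,255).astype(np.uint8)
    for pr,Q in((RACK,q),(AIR[:4],A)):
        m=cv2.resize(render(pr,Q,n)[y0:y0+90,x0:x0+90],(400,400)); c,_=cv2.findContours((m>.5).astype(np.uint8),0,1); cv2.drawContours(im,c,-1,(0,0,255),1)
    out.append(im)
cv2.imwrite('pics/'+sys.argv[2],np.hstack(out))
E
python3 m3.py .026 p1.png
```

```text
t 18.65 pos [ 0.6032 -0.0283  0.1533] tilt xy [-0.0004  0.0007] q6 -0.36 w 0.0069 F [-0.5  0.1 -1.8]
rz -0.22 then final-frame cm [0.08 0.03 0.  ] | now-frame cm [0.08 0.03 0.  ]
```

View pics/p1.png

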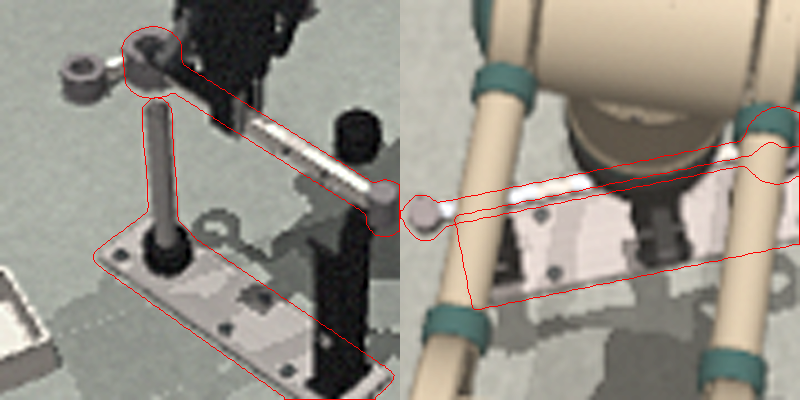

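The held arm's outline and the shaft outline both agree with the pictures: hub at (150,60) right above the shaft top at (157,100), end at (380,200) over the clamp. Descend onto the shaft carefully.

Call:
servo_tool([
  [0.08,0.03,1,0,0,-0.2,1],
  [0,0,0.8,0,0,0,1],
  [0,0,0.4,0,0,0,1],
  [0,0,0.3,0,0,0,1],
  [0,0,0,0,0,0,1],
])

```text
clock: 19.25
position: [0.6028, -0.0264, 0.1278]
ee_rot: [-0.001, 0.632, 0.775, -0.0]
contact_force: [0.4, -0.4, -1.1]
width: 0.0066
gripper_force: 50.4
```

Call:
servo_tool([
  [0,0,0.3,0,0,0,1],
  [0,0,0.3,0,0,0,1],
  [0,0,0.3,0,0,0,1],
  [0,0,0,0,0,0,1],
  [0,0,0,0,0,0,1],
])

```text
clock: 19.75
position: [0.6031, -0.0267, 0.1193]
ee_rot: [-0.0, 0.633, 0.775, -0.0]
contact_force: [0.4, 0.1, -2.1]
width: 0.0068
gripper_force: 50.5
```

The hub is 11 mm down over the shaft with no force. Continue.

Call:
servo_tool([
  [0,0,1,0,0,0,1],
  [0,0,1,0,0,0,1],
  [0,0,1,0,0,0,1],
  [0,0,1,0,0,0,1],
  [0,0,0,0,0,0,1],
])

```text
clock: 20.25
position: [0.6019, -0.0268, 0.0772]
ee_rot: [-0.002, 0.632, 0.775, -0.001]
contact_force: [0.0, 0.6, -1.5]
width: 0.0069
gripper_force: 50.4
```

Call:
servo_tool([
  [0,0,1.2,0,0,0,1],
  [0,0,1.2,0,0,0,1],
  [0,0,1.2,0,0,0,1],
  [0,0,1.2,0,0,0,1],
  [0,0,0,0,0,0,1],
])

```text
clock: 20.75
position: [0.6019, -0.0268, 0.0291]
ee_rot: [-0.001, 0.632, 0.775, -0.001]
contact_force: [-0.3, -0.4, -1.9]
width: 0.0069
gripper_force: 50.4
```

Call:
servo_tool([
  [0,0,1,0,0,0,1],
  [0,0,0.7,0,0,0,1],
  [0,0,0.4,0,0,0,1],
  [0,0,0.2,0,0,0,1],
  [0,0,0,0,0,0,1],
])

```text
clock: 21.25
position: [0.6032, -0.0267, 0.0082]
ee_rot: [-0.0, 0.632, 0.775, 0.0]
contact_force: [-0.9, 1.1, -2.8]
width: 0.0065
gripper_force: 50.4
```

Call:
servo_tool([
  [0,0,0.15,0,0,0,1],
  [0,0,0.15,0,0,0,1],
  [0,0,0,0,0,0,1],
  [0,0,0,0,0,0,-0.5],
  [0,0,0,0,0,0,-0.5],
])

```text
clock: 21.75
position: [0.6039, -0.0273, 0.0058]
ee_rot: [0.001, 0.632, 0.775, 0.0]
contact_force: [0.4, -0.3, 0.7]
width: 0.0349
gripper_force: 0.0
```

Call:
servo_tool([
  [0,0,0,0,0,0,-0.5],
  [0,0,-1,0,0,0,-0.5],
  [0,0,-3,0,0,0,-0.5],
  [0,0,-4,0,0,0,-1],
  [0,0,-4,0,0,0,-1],
])

```text
clock: 22.25
position: [0.603, -0.0269, 0.1272]
ee_rot: [-0.0, 0.633, 0.775, -0.0]
contact_force: [1.1, -0.2, -1.0]
width: 0.0854
gripper_force: 0.0
```

Call:
servo_tool([
  [0,0,-4,0,0,0,-1],
  [0,0,-3,0,0,0,-1],
  [0,0,0,0,0,0,-1],
  [0,0,0,0,0,0,-1],
  [0,0,0,0,0,0,-1],
])

```text
clock: 22.75
position: [0.6023, -0.0267, 0.1945]
ee_rot: [-0.001, 0.633, 0.775, -0.001]
contact_force: [0.8, -0.4, -0.0]
width: 0.0853
gripper_force: 0.0
```

```bash
python3 m2.py r .5646 -.2943 3.0094; python3 m2.py r .438 -.3656 -.556;  python3 - <<'E'
from fit import *
go(.4903,-.2844,.17,3.0094)
snap('scene');snap('top')
q=[.618,-.1003,1.77]
for n in('scene','top'):
    rs=finder.silhouettes('rack_a',n)
    P=[p_+[0,0,.03] for p_ in RACK]; m=render(P,q,n)>.5
    print(n,[round((r['region']&m).sum()/(r['region']|m).sum(),2) for r in rs])
E
```

```text
rack_a [0.5653, -0.2944, 3.0101] 0.916 {'top': [0.5659, -0.2947, 3.0066], 'scene': [0.565, -0.2932, 3.0233]}
rack_a [0.4402, -0.3647, -0.5639] 1.24 {'top': [0.4399, -0.3649, -0.5631], 'scene': [0.4382, -0.3696, -0.532]}
t 23.15 pos [ 0.6031 -0.0267  0.195 ] tilt xy [-0.0008  0.0002] q6 -0.36 w 0.0851 F [-0.7  0.6  0.4]
rz -70.89 then final-frame cm [  7.79 -27.03   2.5 ] | now-frame cm [-22.99 -16.2    2.5 ]
scene [np.float64(0.61), np.float64(0.0)]
top [np.float64(0.0), np.float64(0.0), np.float64(0.15)]
```

Call:
servo_tool([
  [-2.87,-2.01,0,0,0,0,-1],
  [-2.87,-2.01,0,0,0,0,-1],
  [-2.87,-2.01,0,0,0,0,-1],
  [-2.87,-2.01,0,0,0,0,-1],
  [-2.87,-2.01,0,0,0,0,-1],
])

```text
clock: 23.85
position: [0.5329, -0.1886, 0.1957]
ee_rot: [0.0, 0.632, 0.775, 0.0]
contact_force: [0.7, -0.3, -0.9]
width: 0.0857
gripper_force: 0.0
```

Call:
servo_tool([
  [-2.87,-2.01,0,0,0,0,-1],
  [-2.87,-2.01,0,0,0,0,-1],
  [-2.87,-2.01,0,0,0,0,-1],
  [0,0,1.5,0,0,-7.88,-1],
  [0,0,1.5,0,0,-7.88,-1],
])

```text
clock: 24.35
position: [0.4914, -0.2855, 0.1657]
ee_rot: [0.001, 0.519, 0.855, -0.0]
contact_force: [0.4, 0.6, 0.6]
width: 0.0854
gripper_force: 0.0
```

Call:
servo_tool([
  [0,0,1.5,0,0,-7.88,-1],
  [0,0,1.5,0,0,-7.88,-1],
  [0,0,1.5,0,0,-7.88,-1],
  [0,0,1.5,0,0,-7.88,-1],
  [0,0,1.5,0,0,-7.88,-1],
])

```text
clock: 24.85
position: [0.4917, -0.2839, 0.09]
ee_rot: [0.0, 0.199, 0.98, -0.0]
contact_force: [-0.1, 0.1, -1.8]
width: 0.085
gripper_force: 0.0
```

Call:
servo_tool([
  [0,0,1.5,0,0,-7.88,-1],
  [0,0,1.5,0,0,-7.88,-1],
  [0,0,0,0,0,0,-1],
  [0,0,0,0,0,0,-1],
  [0,0,0,0,0,0,-1],
])

```text
clock: 25.35
position: [0.4923, -0.2843, 0.0614]
ee_rot: [0.001, 0.067, 0.998, -0.0]
contact_force: [0.1, 0.3, 0.0]
width: 0.0855
gripper_force: 0.0
```

```bash
python3 -c "
from h import *
go(.4912,-.2845,-.0255,3.0095)"
```

```text
t 25.35 pos [ 0.4923 -0.2843  0.0614] tilt xy [ 0.0014 -0.001 ] q6 -2.08 w 0.0855 F [0.1 0.3 0. ]
rz -0.09 then final-frame cm [ 0.1  -0.03  8.69] | now-frame cm [ 0.12 -0.02  8.69]
```

Call:
servo_tool([
  [0.05,0,3,0,0,0,-1],
  [0.05,0,3,0,0,0,-1],
  [0,0,2,0,0,0,-1],
  [0,0,0.7,0,0,0,-1],
  [0,0,0,0,0,0,-1],
])

```text
clock: 25.85
position: [0.4906, -0.2837, -0.0267]
ee_rot: [-0.0, 0.066, 0.998, 0.0]
contact_force: [-0.0, 0.2, 0.2]
width: 0.0855
gripper_force: 0.0
```

Call:
servo_tool([
  [0,0,0,0,0,0,1],
  [0,0,0,0,0,0,1],
  [0,0,0,0,0,0,1],
  [0,0,0,0,0,0,1],
  [0,0,0,0,0,0,1],
])

```text
clock: 26.35
position: [0.4908, -0.2839, -0.0261]
ee_rot: [0.0, 0.066, 0.998, -0.0]
contact_force: [1.0, -0.5, 0.4]
width: 0.0123
gripper_force: 0.0
```

Call:
servo_tool([
  [0,0,0,0,0,0,1],
  [0,0,0,0,0,0,1],
  [0,0,0,0,0,0,1],
  [0,0,0,0,0,0,1],
  [0,0,0,0,0,0,1],
])

```text
clock: 26.85
position: [0.4908, -0.2838, -0.0261]
ee_rot: [0.0, 0.066, 0.998, -0.0]
contact_force: [0.1, 0.3, 5.3]
width: 0.0068
gripper_force: 51.2
```

```bash
python3 -c "
from h import *
go(.4912,-.2845,-.0255,3.0095);P=manip.get_state()['position'];print(np.hypot(P[0]-.565,P[1]+.2944))"
```

```text
t 26.85 pos [ 0.4908 -0.2838 -0.0261] tilt xy [ 0.0005 -0.0002] q6 -2.09 w 0.0068 F [0.1 0.3 5.3]
rz 0.02 then final-frame cm [-0.05 -0.06 -0.06] | now-frame cm [-0.05 -0.06 -0.06]
0.07494038422133688
```

Call:
servo_tool([
  [0,0,-2,0,0,0,1],
  [0,0,-3,0,0,0,1],
  [0,0,-3,0,0,7.88,1],
  [0,0,-3,0,0,7.88,1],
  [0,0,-3,0,0,7.88,1],
])

```text
clock: 27.35
position: [0.49, -0.2834, 0.1138]
ee_rot: [-0.001, 0.272, 0.962, 0.0]
contact_force: [0.8, -0.5, -1.3]
width: 0.0067
gripper_force: 50.4
```

Call:
servo_tool([
  [0,0,-2,0,0,7.88,1],
  [0,0,-2,0,0,7.88,1],
  [0,0,0,0,0,7.88,1],
  [0,0,0,0,0,7.88,1],
  [0,0,0,0,0,7.88,1],
])

```text
clock: 27.85
position: [0.4902, -0.2835, 0.1528]
ee_rot: [-0.001, 0.58, 0.815, 0.0]
contact_force: [-0.3, -0.3, -1.3]
width: 0.0066
gripper_force: 50.4
```

Call:
servo_tool([
  [0,0,0,0,0,7.88,1],
  [0,0,0,0,0,0,1],
  [0,0,0,0,0,0,1],
  [0,0,0,0,0,0,1],
  [0,0,0,0,0,0,1],
])

```text
clock: 28.35
position: [0.4905, -0.2837, 0.1533]
ee_rot: [-0.0, 0.632, 0.775, 0.0]
contact_force: [0.1, 0.3, -2.1]
width: 0.0065
gripper_force: 50.3
```

```bash
python3 -c "
from h import *
go(.6032,-.0270,.15,1.772)"
```

```text
t 28.35 pos [ 0.4905 -0.2837  0.1533] tilt xy [-0.0002  0.0003] q6 -0.85 w 0.0065 F [ 0.1  0.3 -2.1]
rz 0.06 then final-frame cm [22.9  16.17  0.33] | now-frame cm [22.88 16.19  0.33]
```

Call:
servo_tool([
  [2.86,2.02,0,0,0,0,1],
  [2.86,2.02,0,0,0,0,1],
  [2.86,2.02,0,0,0,0,1],
  [2.86,2.02,0,0,0,0,1],
  [2.86,2.02,0,0,0,0,1],
])

```text
clock: 28.85
position: [0.5614, -0.1222, 0.1535]
ee_rot: [0.0, 0.632, 0.775, 0.0]
contact_force: [0.4, -0.2, -1.1]
width: 0.0065
gripper_force: 50.4
```

Call:
servo_tool([
  [2.86,2.02,0,0,0,0,1],
  [2.86,2.02,0,0,0,0,1],
  [2.86,2.02,0,0,0,0,1],
  [0,0,0,0,0,0,1],
  [0,0,0,0,0,0,1],
])

```text
clock: 29.35
position: [0.6032, -0.0266, 0.1533]
ee_rot: [-0.0, 0.632, 0.775, -0.0]
contact_force: [0.7, 0.4, -1.1]
width: 0.0069
gripper_force: 50.3
```

Call:
servo_tool([
  [0,0,0,0,0,0,1],
  [0,0,0,0,0,0,1],
  [0,0,0,0,0,0,1],
  [0,0,0,0,0,0,1],
  [0,0,0,0,0,0,1],
])

```text
clock: 29.85
position: [0.6031, -0.0277, 0.1536]
ee_rot: [0.0, 0.633, 0.774, 0.0]
contact_force: [-0.2, 0.6, -1.0]
width: 0.0069
gripper_force: 50.3
```

```bash
python3 -c "
from h import *
go(.6032,-.0270,.15,1.772)"; python3 m3.py .026 p2.png
```

```text
t 29.85 pos [ 0.6031 -0.0277  0.1536] tilt xy [0.0001 0.    ] q6 -0.36 w 0.0069 F [-0.2  0.6 -1. ]
rz -0.04 then final-frame cm [0.07 0.02 0.36] | now-frame cm [0.07 0.02 0.36]
t 29.85 pos [ 0.6031 -0.0277  0.1536] tilt xy [0.0001 0.    ] q6 -0.36 w 0.0069 F [-0.2  0.6 -1. ]
rz 0.07 then final-frame cm [0.02 0.02 0.  ] | now-frame cm [0.02 0.02 0.  ]
```

View pics/p2.png

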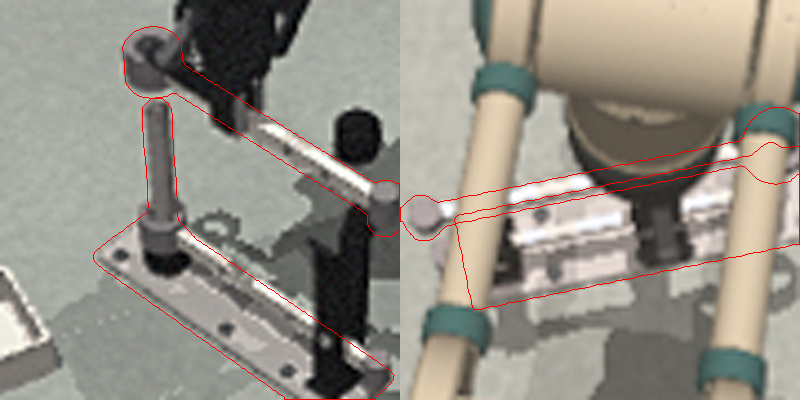

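The first arm sits on the collar (hub at (160,235), end past the clamp at (375,360)), and the second is lined up over the shaft. Descend.

Call:
servo_tool([
  [0.07,0.02,1,0,0,0,1],
  [0,0,0.8,0,0,0,1],
  [0,0,0.4,0,0,0,1],
  [0,0,0.3,0,0,0,1],
  [0,0,0.3,0,0,0,1],
])

```text
clock: 30.45
position: [0.6033, -0.0265, 0.125]
ee_rot: [-0.0, 0.632, 0.775, -0.0]
contact_force: [-0.9, 0.5, -1.8]
width: 0.0065
gripper_force: 50.4
```

Call:
servo_tool([
  [0,0,0.3,0,0,0,1],
  [0,0,0.3,0,0,0,1],
  [0,0,0.3,0,0,0,1],
  [0,0,0.3,0,0,0,1],
  [0,0,0,0,0,0,1],
])

```text
clock: 30.95
position: [0.6029, -0.0265, 0.113]
ee_rot: [-0.0, 0.632, 0.775, -0.0]
contact_force: [0.4, 1.0, -1.9]
width: 0.0069
gripper_force: 50.4
```

Call:
servo_tool([
  [0,0,1.2,0,0,0,1],
  [0,0,1.2,0,0,0,1],
  [0,0,1.2,0,0,0,1],
  [0,0,1.2,0,0,0,1],
  [0,0,1.2,0,0,0,1],
])

```text
clock: 31.45
position: [0.6031, -0.0265, 0.052]
ee_rot: [-0.0, 0.632, 0.775, -0.0]
contact_force: [-0.1, 0.8, -1.3]
width: 0.0068
gripper_force: 50.4
```

Call:
servo_tool([
  [0,0,0.9,0,0,0,1],
  [0,0,0.6,0,0,0,1],
  [0,0,0.4,0,0,0,1],
  [0,0,0,0,0,0,1],
  [0,0,0,0,0,0,1],
])

```text
clock: 31.95
position: [0.6036, -0.0266, 0.0348]
ee_rot: [0.0, 0.633, 0.775, 0.0]
contact_force: [-0.1, -0.3, -2.2]
width: 0.0067
gripper_force: 50.3
```

Call:
servo_tool([
  [0,0,0.2,0,0,0,1],
  [0,0,0.15,0,0,0,1],
  [0,0,0,0,0,0,1],
  [0,0,0,0,0,0,-0.5],
  [0,0,0,0,0,0,-0.5],
])

```text
clock: 32.45
position: [0.6037, -0.0266, 0.0314]
ee_rot: [0.0, 0.632, 0.775, 0.0]
contact_force: [-0.3, -0.1, 0.4]
width: 0.0349
gripper_force: 0.0
```

Call:
servo_tool([
  [0,0,0,0,0,0,-0.5],
  [0,0,-1,0,0,0,-0.5],
  [0,0,-3,0,0,0,-0.5],
  [0,0,-4,0,0,0,-1],
  [0,0,-4,0,0,0,-1],
])

```text
clock: 32.95
position: [0.603, -0.0265, 0.1528]
ee_rot: [-0.0, 0.633, 0.775, -0.0]
contact_force: [0.3, 0.3, 0.5]
width: 0.0849
gripper_force: 0.0
```

Call:
servo_tool([
  [0,0,-3,0,0,0,-1],
  [0,0,-1.5,0,0,0,-1],
  [0,0,0,0,0,0,-1],
  [0,0,0,0,0,0,-1],
  [0,0,0,0,0,0,-1],
])

```text
clock: 33.45
position: [0.6023, -0.0264, 0.1946]
ee_rot: [-0.001, 0.633, 0.775, -0.001]
contact_force: [-0.4, 0.5, -0.7]
width: 0.0856
gripper_force: 0.0
```

```bash
python3 m2.py r .439 -.365 -.556; python3 -c "
from h import *
x,y,t=.439,-.365,-.556
go(x+.075*np.cos(t),y+.075*np.sin(t),-.0255,t)"
```

```text
rack_a [0.438, -0.3649, -0.5577] 0.119 {'top': [0.4378, -0.3649, -0.5562]}
t 33.65 pos [ 0.6027 -0.0264  0.1948] tilt xy [-0.0021  0.0005] q6 -0.36 w 0.0854 F [ 0.3  0.6 -0.8]
rz 133.38 then final-frame cm [11.46 37.4  22.03] | now-frame cm [-35.07 -17.31  22.03]
```

Call:
servo_tool([
  [-3.5,-1.75,0,0,0,0,-1],
  [-3.5,-1.75,0,0,0,0,-1],
  [-3.5,-1.75,0,0,0,0,-1],
  [-3.5,-1.75,0,0,0,0,-1],
  [-3.5,-1.75,0,0,0,0,-1],
])

```text
clock: 34.15
position: [0.5519, -0.2168, 0.1955]
ee_rot: [-0.0, 0.632, 0.775, -0.0]
contact_force: [0.6, 0.7, -0.4]
width: 0.0853
gripper_force: 0.0
```

Call:
servo_tool([
  [-3.5,-1.75,0,0,0,0,-1],
  [-3.5,-1.75,0,0,0,0,-1],
  [-3.5,-1.75,0,0,0,0,-1],
  [-3.5,-1.75,0,0,0,0,-1],
  [-3.5,-1.75,0,0,0,0,-1],
])

```text
clock: 34.65
position: [0.501, -0.4058, 0.1953]
ee_rot: [-0.0, 0.633, 0.775, 0.0]
contact_force: [1.1, -0.3, 0.3]
width: 0.0855
gripper_force: 0.0
```

Call:
servo_tool([
  [0,0,1,0,0,7.85,-1],
  [0,0,1,0,0,7.85,-1],
  [0,0,1,0,0,7.85,-1],
  [0,0,1,0,0,7.85,-1],
  [0,0,1,0,0,7.85,-1],
])

```text
clock: 35.15
position: [0.5015, -0.4043, 0.1448]
ee_rot: [-0.001, 0.857, 0.515, -0.0]
contact_force: [0.5, 0.1, 0.6]
width: 0.0852
gripper_force: 0.0
```

Call:
servo_tool([
  [0,0,1,0,0,7.85,-1],
  [0,0,1,0,0,7.85,-1],
  [0,0,1,0,0,7.85,-1],
  [0,0,1,0,0,7.85,-1],
  [0,0,1,0,0,7.85,-1],
])

```text
clock: 35.65
position: [0.5016, -0.4042, 0.0949]
ee_rot: [-0.001, 0.98, 0.197, -0.0]
contact_force: [-0.1, 0.5, 0.7]
width: 0.085
gripper_force: 0.0
```

Call:
servo_tool([
  [0,0,1,0,0,7.85,-1],
  [0,0,1,0,0,7.85,-1],
  [0,0,1,0,0,7.85,-1],
  [0,0,0,0,0,7.85,-1],
  [0,0,0,0,0,7.85,-1],
])

```text
clock: 36.15
position: [0.5013, -0.404, 0.0647]
ee_rot: [-0.001, 0.99, -0.144, -0.001]
contact_force: [-0.0, 0.2, 1.2]
width: 0.0854
gripper_force: 0.0
```

Call:
servo_tool([
  [0,0,0,0,0,7.85,-1],
  [0,0,0,0,0,7.85,-1],
  [0,0,0,0,0,0,-1],
  [0,0,0,0,0,0,-1],
  [0,0,0,0,0,0,-1],
])

```text
clock: 36.65
position: [0.5017, -0.4043, 0.0657]
ee_rot: [-0.0, 0.962, -0.274, -0.0]
contact_force: [0.4, -0.1, 0.3]
width: 0.0855
gripper_force: 0.0
```

```bash
python3 -c "
from h import *
go(.5017,-.4046,-.0255,-.557)"
```

```text
t 36.65 pos [ 0.5017 -0.4043  0.0657] tilt xy [-0.0003  0.0004] q6 1.34 w 0.0855 F [ 0.4 -0.1  0.3]
rz 0.1 then final-frame cm [0.02 0.02 9.12] | now-frame cm [0.02 0.02 9.12]
```

Call:
servo_tool([
  [0,0,3,0,0,0,-1],
  [0,0,3,0,0,0,-1],
  [0,0,2,0,0,0,-1],
  [0,0,1.1,0,0,0,-1],
  [0,0,0,0,0,0,-1],
])

```text
clock: 37.15
position: [0.5009, -0.4036, -0.0267]
ee_rot: [-0.001, 0.962, -0.275, -0.001]
contact_force: [0.3, 0.5, 0.4]
width: 0.0853
gripper_force: 0.0
```

Call:
servo_tool([
  [0,0,0,0,0,0,1],
  [0,0,0,0,0,0,1],
  [0,0,0,0,0,0,1],
  [0,0,0,0,0,0,1],
  [0,0,0,0,0,0,1],
])

```text
clock: 37.65
position: [0.502, -0.4047, -0.0244]
ee_rot: [0.0, 0.961, -0.275, 0.0]
contact_force: [0.1, -0.2, -0.4]
width: 0.0126
gripper_force: 0.0
```

Call:
servo_tool([
  [0,0,0,0,0,0,1],
  [0,0,0,0,0,0,1],
  [0,0,0,0,0,0,1],
  [0,0,0,0,0,0,1],
  [0,0,0,0,0,0,1],
])

```text
clock: 38.15
position: [0.5021, -0.4047, -0.0244]
ee_rot: [0.0, 0.961, -0.275, 0.0]
contact_force: [0.2, 1.1, 5.4]
width: 0.0062
gripper_force: 51.5
```

```bash
python3 -c "
from h import *
go(.5017,-.4046,-.0255,-.557);P=manip.get_state()['position'];print(np.hypot(P[0]-.438,P[1]+.365))"
```

```text
t 38.15 pos [ 0.5021 -0.4047 -0.0244] tilt xy [ 0.0008 -0.0006] q6 1.34 w 0.0062 F [0.2 1.1 5.4]
rz -0.01 then final-frame cm [-0.04  0.01  0.11] | now-frame cm [-0.04  0.01  0.11]
0.07537989095806563
```

Call:
servo_tool([
  [0,0,-2,0,0,0,1],
  [0,0,-3,0,0,0,1],
  [0,0,-3,0,0,-7.85,1],
  [0,0,-3,0,0,-7.85,1],
  [0,0,-3,0,0,-7.85,1],
])

```text
clock: 38.65
position: [0.5012, -0.4039, 0.1151]
ee_rot: [-0.001, 0.998, -0.07, -0.001]
contact_force: [0.4, -0.1, -1.9]
width: 0.0069
gripper_force: 50.7
```

Call:
servo_tool([
  [0,0,-2,0,0,-7.85,1],
  [0,0,-2,0,0,-7.85,1],
  [0,0,0,0,0,-7.85,1],
  [0,0,0,0,0,-7.85,1],
  [0,0,0,0,0,-7.85,1],
])

```text
clock: 39.15
position: [0.5014, -0.404, 0.1541]
ee_rot: [-0.001, 0.963, 0.269, -0.0]
contact_force: [-0.1, -0.8, -1.2]
width: 0.0068
gripper_force: 50.7
```

Call:
servo_tool([
  [0,0,0,0,0,-7.85,1],
  [0,0,0,0,0,-7.85,1],
  [0,0,0,0,0,-7.85,1],
  [0,0,0,0,0,-7.85,1],
  [0,0,0,0,0,-7.85,1],
])

```text
clock: 39.65
position: [0.5013, -0.404, 0.1538]
ee_rot: [-0.001, 0.817, 0.577, -0.0]
contact_force: [-0.4, 0.6, -1.4]
width: 0.0064
gripper_force: 50.7
```

Call:
servo_tool([
  [0,0,0,0,0,-7.85,1],
  [0,0,0,0,0,-7.85,1],
  [0,0,0,0,0,-7.85,1],
  [0,0,0,0,0,-7.85,1],
  [0,0,0,0,0,0,1],
])

```text
clock: 40.15
position: [0.5013, -0.404, 0.1539]
ee_rot: [-0.001, 0.633, 0.774, 0.0]
contact_force: [-0.2, 0.6, -1.6]
width: 0.0065
gripper_force: 50.7
```

```bash
python3 -c "
from h import *
go(.6031,-.0264,.15,1.772)"
```

```text
t 40.15 pos [ 0.5013 -0.404   0.1539] tilt xy [-0.0014  0.0015] q6 -0.99 w 0.0065 F [-0.2  0.6 -1.6]
rz -0.02 then final-frame cm [34.97 17.52  0.39] | now-frame cm [34.97 17.51  0.43]
```

Call:
servo_tool([
  [3.5,1.75,0,0,0,0,1],
  [3.5,1.75,0,0,0,0,1],
  [3.5,1.75,0,0,0,0,1],
  [3.5,1.75,0,0,0,0,1],
  [3.5,1.75,0,0,0,0,1],
])

```text
clock: 40.65
position: [0.5524, -0.2139, 0.1544]
ee_rot: [-0.0, 0.634, 0.773, 0.0]
contact_force: [0.3, 0.3, -1.3]
width: 0.0064
gripper_force: 50.7
```

Call:
servo_tool([
  [3.5,1.75,0,0,0,0,1],
  [3.5,1.75,0,0,0,0,1],
  [3.5,1.75,0,0,0,0,1],
  [3.5,1.75,0,0,0,0,1],
  [3.5,1.75,0,0,0,0,1],
])

```text
clock: 41.15
position: [0.6032, -0.0249, 0.1545]
ee_rot: [-0.0, 0.634, 0.773, -0.0]
contact_force: [-0.6, -0.4, -1.6]
width: 0.007
gripper_force: 50.7
```

Call:
servo_tool([
  [0,0,0,0,0,0,1],
  [0,0,0,0,0,0,1],
  [0,0,0,0,0,0,1],
  [0,0,0,0,0,0,1],
  [0,0,0,0,0,0,1],
])

```text
clock: 41.65
position: [0.6031, -0.0277, 0.155]
ee_rot: [0.0, 0.633, 0.774, -0.0]
contact_force: [1.2, -0.1, -0.4]
width: 0.0064
gripper_force: 50.7
```

```bash
python3 -c "
from h import *
go(.6031,-.0264,.15,1.772)"
```

```text
t 41.65 pos [ 0.6031 -0.0277  0.155 ] tilt xy [-0.0001 -0.0001] q6 -0.36 w 0.0064 F [ 1.2 -0.1 -0.4]
rz -0.12 then final-frame cm [0.13 0.03 0.5 ] | now-frame cm [0.13 0.03 0.5 ]
```

Call:
servo_tool([
  [0.1,0.03,1,0,0,-0.1,1],
  [0,0,0.8,0,0,0,1],
  [0,0,0.4,0,0,0,1],
  [0,0,0.3,0,0,0,1],
  [0,0,0.3,0,0,0,1],
])

```text
clock: 42.15
position: [0.6033, -0.0254, 0.1267]
ee_rot: [-0.0, 0.632, 0.775, 0.0]
contact_force: [-1.4, 0.7, -0.6]
width: 0.0067
gripper_force: 50.9
```

Call:
servo_tool([
  [0,0,0.3,0,0,0,1],
  [0,0,0.3,0,0,0,1],
  [0,0,0.3,0,0,0,1],
  [0,0,0.3,0,0,0,1],
  [0,0,0,0,0,0,1],
])

```text
clock: 42.65
position: [0.603, -0.0252, 0.1145]
ee_rot: [-0.001, 0.632, 0.775, 0.0]
contact_force: [-1.9, 2.7, -1.2]
width: 0.0061
gripper_force: 50.8
```

Call:
servo_tool([
  [0,0,1,0,0,0,1],
  [0,0,1,0,0,0,1],
  [0,0,1,0,0,0,1],
  [0,0,1,0,0,0,1],
  [0,0,0.6,0,0,0,1],
])

```text
clock: 43.15
position: [0.603, -0.0252, 0.0675]
ee_rot: [-0.001, 0.632, 0.775, -0.0]
contact_force: [-1.5, 4.4, 1.1]
width: 0.0066
gripper_force: 51.1
```

Call:
servo_tool([
  [0,0,0.4,0,0,0,1],
  [0,0,0.3,0,0,0,1],
  [0,0,0.15,0,0,0,1],
  [0,0,0,0,0,0,1],
  [0,0,0,0,0,0,1],
])

```text
clock: 43.65
position: [0.6032, -0.0252, 0.0605]
ee_rot: [-0.0, 0.632, 0.775, 0.0]
contact_force: [-2.1, 3.7, 0.6]
width: 0.0069
gripper_force: 51.0
```

Call:
servo_tool([
  [-0.1,0,0.1,0,0,0,1],
  [0,0,0.1,0,0,0,1],
  [0,0,0,0,0,0,1],
  [0,0,0,0,0,0,-0.5],
  [0,0,0,0,0,0,-0.5],
])

```text
clock: 44.15
position: [0.6049, -0.0278, 0.059]
ee_rot: [0.002, 0.632, 0.775, -0.0]
contact_force: [0.6, -0.0, 0.1]
width: 0.0348
gripper_force: 0.0
```

Call:
servo_tool([
  [0,0,0,0,0,0,-0.5],
  [0,0,-1,0,0,0,-0.5],
  [0,0,-3,0,0,0,-0.5],
  [0,0,-4,0,0,0,-1],
  [0,0,-4,0,0,0,-1],
])

```text
clock: 44.65
position: [0.6035, -0.0269, 0.1802]
ee_rot: [0.0, 0.632, 0.775, -0.0]
contact_force: [1.7, -0.6, -0.1]
width: 0.0855
gripper_force: 0.0
```

Call:
servo_tool([
  [-4,-3,-3,0,0,0,-1],
  [-4,-4,0,0,0,0,-1],
  [-2,-4,0,0,0,0,-1],
  [0,-4,0,0,0,0,-1],
  [0,0,0,0,0,0,-1],
])

```text
clock: 45.15
position: [0.4785, -0.1438, 0.205]
ee_rot: [-0.001, 0.633, 0.774, -0.001]
contact_force: [1.0, -0.8, 1.1]
width: 0.0854
gripper_force: 0.0
```

```bash
cat > m4.py <<'E'
from fit import *
import sys
z3=[float(v) for v in sys.argv[2].split(',')]
out=[]
for n,x0,y0 in(('scene',230,150),('top',240,160)):
    im=snap(n); im=cv2.resize(im[y0:y0+100,x0:x0+100,::-1],(400,400),interpolation=2); im=np.clip(im*1.4,0,255).astype(np.uint8)
    for z in z3:
        m=cv2.resize(render(RACK,[.618,-.1003,1.77,z],n)[y0:y0+100,x0:x0+100],(400,400)); c,_=cv2.findContours((m>.5).astype(np.uint8),0,1); cv2.drawContours(im,c,-1,(0,0,255),1)
    out.append(im)
cv2.imwrite('pics/'+sys.argv[1],np.hstack(out))
for q in((.4679,.1118,0),(.4582,-.0022,0),(.4367,-.1173,0)): find('cap_a',CAP,q,False)
go(.4582,-.0022,.1,1.772)
E
python3 m4.py p3.png .082
```

```text
cap_a [0.4688, 0.1142, 0.0] 0.044 {'top': [0.4681, 0.114, 0.0], 'scene': [0.469, 0.1141, 0.0]}
cap_a [0.4572, -0.0005, 0.0] 0.262 {'scene': [0.4572, -0.0005, 0.0]}
cap_a [0.4355, -0.1208, 0.0] 1.69 {'top': [0.4325, -0.1249, 0.0], 'scene': [0.4366, -0.1171, 0.0]}
t 45.35 pos [ 0.4847 -0.1429  0.2049] tilt xy [ 0.0023 -0.0007] q6 -0.63 w 0.0857 F [ 0.4 -0.7 -0.3]
rz 0.11 then final-frame cm [14.32  0.21 10.49] | now-frame cm [14.33  0.22 10.48]
```

View pics/p3.png

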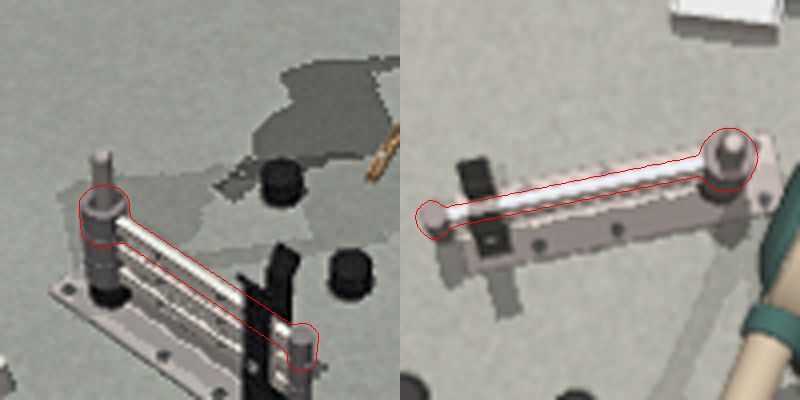

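All three arms are stacked: hubs on the shaft at about (103,230), bars between the jaws, and the predicted outline for the top arm at 82 mm matches in both views. Now I'll try the right-hand cap.

Call:
servo_tool([
  [1.75,-2.1,3,0,0,0,-0.4],
  [1.75,-2.1,3,0,0,0,-0.4],
  [0,0,3,0,0,0,-0.4],
  [0,0,3,0,0,0,-0.4],
  [0,0,0,0,0,0,-0.4],
])

```text
clock: 45.85
position: [0.4334, -0.1152, 0.0812]
ee_rot: [-0.004, 0.631, 0.776, -0.001]
contact_force: [-1.1, 0.9, 0.3]
width: 0.0597
gripper_force: 0.0
```

Call:
servo_tool([
  [0,0,0,0,0,0,-0.4],
  [0,0,0,0,0,0,-0.4],
  [0,0,0,0,0,0,-0.4],
  [0,0,0,0,0,0,-0.4],
  [0,0,0,0,0,0,-0.4],
])

```text
clock: 46.35
position: [0.4357, -0.1171, 0.0849]
ee_rot: [0.001, 0.632, 0.775, 0.0]
contact_force: [0.2, -0.0, -0.2]
width: 0.0594
gripper_force: 0.0
```

```bash
python3 -c "
from h import *
go(.4367,-.1172,-.0225,1.772)"
```

```text
t 46.35 pos [ 0.4357 -0.1171  0.0849] tilt xy [ 0.0013 -0.0005] q6 -0.62 w 0.0594 F [ 0.2 -0.  -0.2]
rz 0.1 then final-frame cm [-0.03  0.09 10.74] | now-frame cm [-0.02  0.08 10.74]
```

Call:
servo_tool([
  [0,0.08,3,0,0,0,-0.4],
  [0,0,3,0,0,0,-0.4],
  [0,0,3,0,0,0,-0.4],
  [0,0,1.2,0,0,0,-0.4],
  [0,0,0.5,0,0,0,-0.4],
])

```text
clock: 46.85
position: [0.4352, -0.1164, -0.0239]
ee_rot: [-0.001, 0.632, 0.775, -0.0]
contact_force: [0.4, 0.3, -0.1]
width: 0.0599
gripper_force: 0.0
```

Call:
servo_tool([
  [0,0,0,0,0,0,1],
  [0,0,0,0,0,0,1],
  [0,0,0,0,0,0,1],
  [0,0,0,0,0,0,1],
  [0,0,0,0,0,0,1],
])

```text
clock: 47.35
position: [0.437, -0.1171, -0.0219]
ee_rot: [0.001, 0.632, 0.775, 0.0]
contact_force: [0.7, -0.7, 6.4]
width: 0.0323
gripper_force: 50.1
```

```bash
python3 -c "
from h import *
st(); go(.618,-.1003,.17,1.772)"
```

```text
{'clock': 47.35, 'position': [0.437, -0.1171, -0.0219], 'ee_rot': [0.0012, 0.6318, 0.7751, 0.0003], 'qpos': [-0.416, 0.3486, 2.0764, 0.0001, 0.7142, -0.6191], 'width': 0.0323, 'contact_force': [0.724, -0.6514, 6.3924], 'gripper_force': 50.1423}
t 47.35 pos [ 0.437  -0.1171 -0.0219] tilt xy [ 0.0022 -0.0009] q6 -0.62 w 0.0323 F [ 0.7 -0.7  6.4]
rz 0.11 then final-frame cm [ -1.97  18.07 -19.19] | now-frame cm [ -2.03  18.11 -19.15]
```

Call:
servo_tool([
  [0,0,-2.5,0,0,0,1],
  [0,0,-4,0,0,0,1],
  [0,0,-4,0,0,0,1],
  [0,0,-4,0,0,0,1],
  [0,0,-3,0,0,0,1],
])

```text
clock: 47.85
position: [0.4365, -0.1169, 0.1548]
ee_rot: [0.001, 0.632, 0.775, 0.0]
contact_force: [0.3, -0.2, -1.0]
width: 0.033
gripper_force: 49.9
```

Call:
servo_tool([
  [-0.4,3.6,0,0,0,0,1],
  [-0.4,3.6,0,0,0,0,1],
  [-0.4,3.6,0,0,0,0,1],
  [-0.4,3.6,0,0,0,0,1],
  [-0.4,3.6,0,0,0,0,1],
])

```text
clock: 48.35
position: [0.6174, -0.0997, 0.152]
ee_rot: [-0.0, 0.632, 0.775, -0.0]
contact_force: [0.5, -0.2, -0.6]
width: 0.0323
gripper_force: 49.9
```

Call:
servo_tool([
  [0,0,0,0,0,0,1],
  [0,0,0,0,0,0,1],
  [0,0,0,0,0,0,1],
  [0,0,0,0,0,0,1],
  [0,0,0,0,0,0,1],
])

```text
clock: 48.85
position: [0.6155, -0.1002, 0.1526]
ee_rot: [0.0, 0.632, 0.775, 0.0]
contact_force: [0.1, 0.4, -0.5]
width: 0.0327
gripper_force: 49.9
```

```bash
python3 -c "
from h import *
go(.618,-.1003,.134,1.772)"
```

```text
t 48.85 pos [ 0.6155 -0.1002  0.1526] tilt xy [ 0. -0.] q6 -0.48 w 0.0327 F [ 0.1  0.4 -0.5]
rz 0.08 then final-frame cm [-0.06  0.24  1.86] | now-frame cm [-0.06  0.24  1.86]
```

Call:
servo_tool([
  [-0.06,0.24,0.8,0,0,0,1],
  [0,0,0.6,0,0,0,1],
  [0,0,0.4,0,0,0,1],
  [0,0,0,0,0,0,1],
  [0,0,0,0,0,0,1],
])

```text
clock: 49.35
position: [0.6187, -0.1001, 0.1339]
ee_rot: [-0.0, 0.632, 0.775, -0.0]
contact_force: [0.3, -0.2, -0.5]
width: 0.0323
gripper_force: 50.0
```

Call:
servo_tool([
  [0,0,0.2,0,0,0,1],
  [0,0,0.2,0,0,0,1],
  [0,0,0.1,0,0,0,1],
  [0,0,0,0,0,0,1],
  [0,0,0,0,0,0,1],
])

```text
clock: 49.85
position: [0.6189, -0.1006, 0.1323]
ee_rot: [0.001, 0.632, 0.775, 0.0]
contact_force: [-4.2, 0.8, 14.5]
width: 0.0323
gripper_force: 51.2
```

Call:
servo_tool([
  [0,0,0.1,0,0,0,1],
  [0,0,0.1,0,0,0,1],
  [0,0,0,0,0,0,1],
  [0,0,0,0,0,0,1],
  [0,0,0,0,0,0,1],
])

```text
clock: 50.35
position: [0.619, -0.1006, 0.1321]
ee_rot: [0.002, 0.632, 0.775, 0.0]
contact_force: [-6.6, 0.3, 19.8]
width: 0.0322
gripper_force: 51.8
```

It stopped about 2 mm below the shaft top with 20 N, so this is a wrong cap (narrow bore). It goes back to its place.

Call:
servo_tool([
  [0,0,-2.3,0,0,0,1],
  [0.4,-3.63,0,0,0,0,1],
  [0.4,-3.63,0,0,0,0,1],
  [0.4,-3.63,0,0,0,0,1],
  [0.4,-3.63,0,0,0,0,1],
])

```text
clock: 50.85
position: [0.4722, -0.1137, 0.1503]
ee_rot: [0.0, 0.632, 0.775, 0.0]
contact_force: [0.1, -1.6, 0.0]
width: 0.0322
gripper_force: 50.2
```

Call:
servo_tool([
  [0.4,-3.63,0,0,0,0,1],
  [0,0,4,0,0,0,1],
  [0,0,4,0,0,0,1],
  [0,0,4,0,0,0,1],
  [0,0,0,0,0,0,1],
])

```text
clock: 51.35
position: [0.4329, -0.1154, 0.0267]
ee_rot: [-0.005, 0.632, 0.775, -0.001]
contact_force: [-0.6, 1.0, 0.1]
width: 0.0323
gripper_force: 50.2
```

Call:
servo_tool([
  [0,0,2,0,0,0,1],
  [0,0,1,0,0,0,1],
  [0,0,0,0,0,0,1],
  [0,0,0,0,0,0,1],
  [0,0,0,0,0,0,1],
])

```text
clock: 51.85
position: [0.438, -0.1175, 0.0013]
ee_rot: [0.001, 0.632, 0.775, 0.0]
contact_force: [0.2, -0.2, -0.4]
width: 0.0323
gripper_force: 50.2
```

```bash
python3 -c "
from h import *
go(.437,-.1171,-.0215,1.772)"
```

```text
t 51.85 pos [ 0.438  -0.1175  0.0013] tilt xy [ 0.0021 -0.0008] q6 -0.62 w 0.0323 F [ 0.2 -0.2 -0.4]
rz 0.1 then final-frame cm [ 0.06 -0.09  2.28] | now-frame cm [ 0.06 -0.1   2.28]
```

Call:
servo_tool([
  [0,0,1,0,0,0,1],
  [0,0,0.8,0,0,0,1],
  [0,0,0.4,0,0,0,1],
  [0,0,0,0,0,0,1],
  [0,0,0,0,0,0,-0.4],
])

```text
clock: 52.35
position: [0.4368, -0.117, -0.0221]
ee_rot: [-0.0, 0.632, 0.775, -0.0]
contact_force: [0.5, 0.4, -0.4]
width: 0.046
gripper_force: 0.0
```

Call:
servo_tool([
  [0,0,0,0,0,0,-0.4],
  [0,0,0,0,0,0,-0.4],
  [0,0,-4,0,0,0,-0.4],
  [0,0,-4,0,0,0,-0.4],
  [3.66,1.42,-2,0,0,0,-0.4],
])

```text
clock: 52.85
position: [0.4463, -0.0819, 0.0811]
ee_rot: [0.003, 0.634, 0.774, 0.0]
contact_force: [1.8, 0.5, 1.5]
width: 0.0593
gripper_force: 0.0
```

Call:
servo_tool([
  [3.66,1.42,0,0,0,0,-0.4],
  [3.66,1.42,0,0,0,0,-0.4],
  [0,0,0,0,0,0,-0.4],
  [0,0,0,0,0,0,-0.4],
  [0,0,0,0,0,0,-0.4],
])

```text
clock: 53.35
position: [0.4564, -0.0017, 0.078]
ee_rot: [-0.0, 0.632, 0.775, -0.0]
contact_force: [-0.5, -0.3, -0.7]
width: 0.06
gripper_force: 0.0
```

```bash
python3 -c "
from fit import *
go(.4577,-.0015,-.0225,1.772)
snap('scene');snap('top')
for q in((.437,-.117,0),(.4577,-.0015,0)): find('cap_a',CAP,q,False)"
```

```text
t 53.35 pos [ 0.4564 -0.0017  0.078 ] tilt xy [-0.0005 -0.0004] q6 -0.36 w 0.06 F [-0.5 -0.3 -0.7]
rz 0.09 then final-frame cm [-1.000e-02  1.300e-01  1.005e+01] | now-frame cm [-0.    0.13 10.05]
cap_a [0.4355, -0.118, 0.0] 0.235 {'top': [0.4355, -0.118, 0.0]}
cap_a [0.4582, -0.0021, 0.0] 0.149 {'scene': [0.4582, -0.0021, 0.0]}
```

First cap is standing again at (0.4355,-0.118). Second cap.

Call:
servo_tool([
  [0,0.15,3,0,0,0,-0.4],
  [0,0,3,0,0,0,-0.4],
  [0,0,2.5,0,0,0,-0.4],
  [0,0,1,0,0,0,-0.4],
  [0,0,0.5,0,0,0,-0.4],
])

```text
clock: 54.05
position: [0.4576, -0.0011, -0.0226]
ee_rot: [-0.001, 0.632, 0.775, -0.0]
contact_force: [-0.8, -0.0, -0.2]
width: 0.0597
gripper_force: 0.0
```

Call:
servo_tool([
  [0,0,0,0,0,0,1],
  [0,0,0,0,0,0,1],
  [0,0,0,0,0,0,1],
  [0,0,0,0,0,0,1],
  [0,0,0,0,0,0,1],
])

```text
clock: 54.55
position: [0.4592, -0.0009, -0.0207]
ee_rot: [0.001, 0.632, 0.775, 0.001]
contact_force: [-0.4, -1.2, 5.8]
width: 0.0325
gripper_force: 50.2
```

Call:
servo_tool([
  [0,0,-2.5,0,0,0,1],
  [0,0,-4,0,0,0,1],
  [0,0,-4,0,0,0,1],
  [0,0,-4,0,0,0,1],
  [0,0,-3,0,0,0,1],
])

```text
clock: 55.05
position: [0.4587, -0.0006, 0.156]
ee_rot: [0.001, 0.632, 0.775, 0.001]
contact_force: [-0.1, -1.0, -0.4]
width: 0.0323
gripper_force: 50.0
```

```bash
python3 -c "
from h import *
go(.618,-.1003,.134,1.772)"
```

```text
t 55.05 pos [ 0.4587 -0.0006  0.156 ] tilt xy [ 0.0032 -0.0003] q6 -0.36 w 0.0323 F [-0.1 -1.  -0.4]
rz 0.11 then final-frame cm [-12.95  13.62   2.2 ] | now-frame cm [-12.97  13.59   2.25]
```

Call:
servo_tool([
  [-2.58,2.72,0,0,0,0,1],
  [-2.58,2.72,0,0,0,0,1],
  [-2.58,2.72,0,0,0,0,1],
  [-2.58,2.72,0,0,0,0,1],
  [-2.58,2.72,0,0,0,0,1],
])

```text
clock: 55.55
position: [0.6182, -0.1002, 0.1532]
ee_rot: [-0.0, 0.632, 0.775, 0.0]
contact_force: [-0.5, 0.4, -0.0]
width: 0.0322
gripper_force: 50.0
```

Call:
servo_tool([
  [0,0,0,0,0,0,1],
  [0,0,0,0,0,0,1],
  [0,0,0,0,0,0,1],
  [0,0,0,0,0,0,1],
  [0,0,0,0,0,0,1],
])

```text
clock: 56.05
position: [0.6166, -0.099, 0.1536]
ee_rot: [0.0, 0.632, 0.775, 0.0]
contact_force: [-0.6, 0.2, 0.4]
width: 0.0326
gripper_force: 50.0
```

```bash
python3 -c "
from h import *
go(.618,-.0998,.134,1.772)"
```

```text
t 56.05 pos [ 0.6166 -0.099   0.1536] tilt xy [0.0002 0.0001] q6 -0.47 w 0.0326 F [-0.6  0.2  0.4]
rz 0.14 then final-frame cm [-0.11  0.12  1.96] | now-frame cm [-0.11  0.12  1.96]
```

Call:
servo_tool([
  [-0.1,0.12,0.8,0,0,0,1],
  [0,0,0.6,0,0,0,1],
  [0,0,0.4,0,0,0,1],
  [0,0,0,0,0,0,1],
  [0,0,0,0,0,0,1],
])

```text
clock: 56.55
position: [0.6186, -0.1004, 0.1349]
ee_rot: [-0.0, 0.632, 0.775, -0.0]
contact_force: [0.1, -0.1, -0.2]
width: 0.0321
gripper_force: 50.0
```

Call:
servo_tool([
  [0,0,0.2,0,0,0,1],
  [0,0,0.2,0,0,0,1],
  [0,0,0.1,0,0,0,1],
  [0,0,0,0,0,0,1],
  [0,0,0,0,0,0,1],
])

```text
clock: 57.05
position: [0.6187, -0.1004, 0.1329]
ee_rot: [0.001, 0.632, 0.775, 0.0]
contact_force: [-4.1, -0.1, 11.4]
width: 0.0322
gripper_force: 51.1
```

Call:
servo_tool([
  [0,0,0.1,0,0,0,1],
  [0,0,0.1,0,0,0,1],
  [0,0,0,0,0,0,1],
  [0,0,0,0,0,0,1],
  [0,0,0,0,0,0,1],
])

```text
clock: 57.55
position: [0.6188, -0.1005, 0.1326]
ee_rot: [0.001, 0.632, 0.775, 0.001]
contact_force: [-5.3, 1.0, 17.5]
width: 0.032
gripper_force: 51.8
```

Call:
servo_tool([
  [0,-0.1,0,0,0,0,1],
  [0,-0.1,0,0,0,0,1],
  [0,0,0,0,0,0,1],
  [0,0,0,0,0,0,1],
  [0,0,0,0,0,0,1],
])

```text
clock: 58.05
position: [0.6184, -0.1005, 0.1324]
ee_rot: [0.002, 0.632, 0.775, 0.002]
contact_force: [-2.5, 2.7, 15.3]
width: 0.0324
gripper_force: 51.4
```

Also blocked at the tip, even when nudged, so it's a wrong cap. Put it back; the third (left) cap must be the one.

Call:
servo_tool([
  [0,0,-2.3,0,0,0,1],
  [2.59,-2.7,0,0,0,0,1],
  [2.59,-2.7,0,0,0,0,1],
  [2.59,-2.7,0,0,0,0,1],
  [2.59,-2.7,0,0,0,0,1],
])

```text
clock: 58.55
position: [0.489, -0.0205, 0.1513]
ee_rot: [0.0, 0.632, 0.775, 0.0]
contact_force: [0.4, 1.2, -0.5]
width: 0.032
gripper_force: 50.0
```

Call:
servo_tool([
  [2.59,-2.7,0,0,0,0,1],
  [0,0,4,0,0,0,1],
  [0,0,4,0,0,0,1],
  [0,0,4,0,0,0,1],
  [0,0,2,0,0,0,1],
])

```text
clock: 59.05
position: [0.4565, -0.0008, 0.0089]
ee_rot: [-0.001, 0.632, 0.775, -0.001]
contact_force: [0.1, -0.0, -0.8]
width: 0.0324
gripper_force: 50.0
```

Call:
servo_tool([
  [0,0,1,0,0,0,1],
  [0,0,0,0,0,0,1],
  [0,0,0,0,0,0,1],
  [0,0,0,0,0,0,1],
  [0,0,0,0,0,0,1],
])

```text
clock: 59.55
position: [0.4595, -0.0013, 0.0023]
ee_rot: [0.001, 0.632, 0.775, 0.001]
contact_force: [0.8, 0.3, -0.2]
width: 0.032
gripper_force: 50.0
```

```bash
python3 -c "
from h import *
go(.4587,-.0008,-.0207,1.772)"
```

```text
t 59.55 pos [ 0.4595 -0.0013  0.0023] tilt xy [ 0.0027 -0.0003] q6 -0.36 w 0.032 F [ 0.8  0.3 -0.2]
rz 0.1 then final-frame cm [ 0.07 -0.07  2.3 ] | now-frame cm [ 0.07 -0.07  2.3 ]
```

Call:
servo_tool([
  [0,0,1,0,0,0,1],
  [0,0,0.8,0,0,0,1],
  [0,0,0.4,0,0,0,1],
  [0,0,0,0,0,0,1],
  [0,0,0,0,0,0,-0.4],
])

```text
clock: 60.05
position: [0.4582, -0.0011, -0.0211]
ee_rot: [-0.0, 0.632, 0.775, -0.0]
contact_force: [-0.9, -0.1, -0.2]
width: 0.0453
gripper_force: 0.0
```

Call:
servo_tool([
  [0,0,0,0,0,0,-0.4],
  [0,0,0,0,0,0,-0.4],
  [0,0,-4,0,0,0,-0.4],
  [0,0,-4,0,0,0,-0.4],
  [3.7,1.08,-2,0,0,0,-0.4],
])

```text
clock: 60.55
position: [0.464, 0.0346, 0.0819]
ee_rot: [0.003, 0.634, 0.774, 0.001]
contact_force: [0.8, 0.8, 0.3]
width: 0.0596
gripper_force: 0.0
```

Call:
servo_tool([
  [3.7,1.08,0,0,0,0,-0.4],
  [3.7,1.08,0,0,0,0,-0.4],
  [0,0,0,0,0,0,-0.4],
  [0,0,0,0,0,0,-0.4],
  [0,0,0,0,0,0,-0.4],
])

```text
clock: 61.05
position: [0.4673, 0.1134, 0.0788]
ee_rot: [-0.0, 0.632, 0.775, -0.001]
contact_force: [0.0, -0.2, -0.3]
width: 0.0597
gripper_force: 0.0
```

```bash
python3 -c "
from fit import *
go(.4688,.1141,-.0225,1.772)
snap('scene');snap('top')
for q in((.436,-.118,0),(.459,-.001,0),(.4688,.1141,0)): find('cap_a',CAP,q,False)"
```

```text
t 61.05 pos [0.4673 0.1134 0.0788] tilt xy [-0.001  -0.0006] q6 -0.11 w 0.0597 F [ 0.  -0.2 -0.3]
rz 0.09 then final-frame cm [ 0.04  0.16 10.13] | now-frame cm [ 0.05  0.17 10.13]
cap_a (0.436, -0.118, 0) none
cap_a [0.4569, -0.0015, 0.0] 0.128 {'top': [0.4569, -0.0015, 0.0], 'scene': [0.4573, -0.0015, 0.0]}
cap_a [0.4689, 0.1136, 0.0] 0.065 {'scene': [0.4689, 0.1136, 0.0]}
```

Call:
servo_tool([
  [0,0.15,3,0,0,0,-0.4],
  [0,0,3,0,0,0,-0.4],
  [0,0,2.5,0,0,0,-0.4],
  [0,0,1,0,0,0,-0.4],
  [0,0,0.5,0,0,0,-0.4],
])

```text
clock: 61.75
position: [0.4688, 0.1139, -0.0216]
ee_rot: [-0.001, 0.632, 0.775, -0.001]
contact_force: [0.6, 0.3, -0.2]
width: 0.0599
gripper_force: 0.0
```

Call:
servo_tool([
  [0,0,0,0,0,0,1],
  [0,0,0,0,0,0,1],
  [0,0,0,0,0,0,1],
  [0,0,0,0,0,0,1],
  [0,0,0,0,0,0,1],
])

```text
clock: 62.25
position: [0.4704, 0.1145, -0.0197]
ee_rot: [0.001, 0.632, 0.775, 0.001]
contact_force: [-0.2, 0.1, 6.4]
width: 0.0319
gripper_force: 50.1
```

Call:
servo_tool([
  [0,0,-2.5,0,0,0,1],
  [0,0,-4,0,0,0,1],
  [0,0,-4,0,0,0,1],
  [0,0,-4,0,0,0,1],
  [0,0,-3,0,0,0,1],
])

```text
clock: 62.75
position: [0.4698, 0.1146, 0.157]
ee_rot: [0.001, 0.632, 0.775, 0.001]
contact_force: [0.0, -0.4, -1.0]
width: 0.0315
gripper_force: 49.9
```

```bash
python3 -c "
from h import *
go(.618,-.1003,.134,1.772)"
```

```text
t 62.75 pos [0.4698 0.1146 0.157 ] tilt xy [0.0032 0.0005] q6 -0.11 w 0.0315 F [ 0.  -0.4 -1. ]
rz 0.11 then final-frame cm [-24.02  10.23   2.3 ] | now-frame cm [-24.04  10.18   2.34]
```

Call:
servo_tool([
  [-3.42,1.46,0,0,0,0,1],
  [-3.42,1.46,0,0,0,0,1],
  [-3.42,1.46,0,0,0,0,1],
  [-3.42,1.46,0,0,0,0,1],
  [-3.42,1.46,0,0,0,0,1],
])

```text
clock: 63.25
position: [0.5757, -0.0395, 0.1543]
ee_rot: [-0.0, 0.632, 0.775, 0.0]
contact_force: [0.7, 0.8, 0.7]
width: 0.0317
gripper_force: 49.9
```

Call:
servo_tool([
  [-3.42,1.46,0,0,0,0,1],
  [-3.42,1.46,0,0,0,0,1],
  [0,0,0,0,0,0,1],
  [0,0,0,0,0,0,1],
  [0,0,0,0,0,0,1],
])

```text
clock: 63.75
position: [0.6166, -0.0985, 0.154]
ee_rot: [-0.001, 0.632, 0.775, -0.0]
contact_force: [0.5, -0.1, 0.2]
width: 0.0321
gripper_force: 49.9
```

```bash
python3 -c "
from h import *
go(.618,-.0998,.134,1.772)"
```

```text
t 63.75 pos [ 0.6166 -0.0985  0.154 ] tilt xy [-0.0013  0.001 ] q6 -0.47 w 0.0321 F [ 0.5 -0.1  0.2]
rz 0.12 then final-frame cm [-0.15  0.11  2.  ] | now-frame cm [-0.15  0.11  2.  ]
```

Call:
servo_tool([
  [-0.15,0.11,0.8,0,0,0,1],
  [0,0,0.6,0,0,0,1],
  [0,0,0.3,0,0,0,1],
  [0,0,0,0,0,0,1],
  [0,0,0,0,0,0,1],
])

```text
clock: 64.25
position: [0.6189, -0.1005, 0.1371]
ee_rot: [-0.0, 0.632, 0.775, 0.0]
contact_force: [-0.2, 1.1, -0.4]
width: 0.0319
gripper_force: 49.9
```

Call:
servo_tool([
  [0,0,0.2,0,0,0,1],
  [0,0,0.2,0,0,0,1],
  [0,0,0.2,0,0,0,1],
  [0,0,0,0,0,0,1],
  [0,0,0,0,0,0,1],
])

```text
clock: 64.75
position: [0.6189, -0.1008, 0.1311]
ee_rot: [-0.0, 0.632, 0.775, 0.0]
contact_force: [0.6, 0.8, -0.5]
width: 0.032
gripper_force: 49.9
```

5 mm below the shaft top with no force: this one fits.

Call:
servo_tool([
  [0,0,0.3,0,0,0,1],
  [0,0,0.3,0,0,0,1],
  [0,0,0.2,0,0,0,1],
  [0,0,0,0,0,0,1],
  [0,0,0,0,0,0,1],
])

```text
clock: 65.25
position: [0.619, -0.1007, 0.1231]
ee_rot: [-0.0, 0.632, 0.775, 0.0]
contact_force: [-0.1, -0.3, -0.5]
width: 0.0318
gripper_force: 49.9
```

Call:
servo_tool([
  [0,0,0.2,0,0,0,1],
  [0,0,0.2,0,0,0,1],
  [0,0,0.1,0,0,0,1],
  [0,0,0,0,0,0,1],
  [0,0,0,0,0,0,1],
])

```text
clock: 65.75
position: [0.6189, -0.1007, 0.1184]
ee_rot: [-0.0, 0.632, 0.775, 0.0]
contact_force: [-0.4, -0.1, 1.3]
width: 0.0321
gripper_force: 50.0
```

Fully home at the expected height. Release, retreat upward and away, then verify.

Call:
servo_tool([
  [0,0,0.05,0,0,0,1],
  [0,0,0,0,0,0,-0.4],
  [0,0,0,0,0,0,-0.4],
  [0,0,0,0,0,0,-0.4],
  [0,0,0,0,0,0,-0.4],
])

```text
clock: 66.25
position: [0.6189, -0.1007, 0.1174]
ee_rot: [-0.0, 0.632, 0.775, -0.0]
contact_force: [-0.2, -0.4, 0.2]
width: 0.0596
gripper_force: 0.0
```

Call:
servo_tool([
  [0,0,-2,0,0,0,-0.4],
  [0,0,-3,0,0,0,-0.4],
  [0,0,-3,0,0,0,-0.4],
  [-3,-4,0,0,0,0,-0.4],
  [-4,-4,0,0,0,0,-0.4],
])

```text
clock: 66.75
position: [0.5585, -0.1798, 0.1989]
ee_rot: [0.001, 0.63, 0.776, 0.0]
contact_force: [0.4, -0.7, -0.0]
width: 0.0598
gripper_force: 0.0
```

Call:
servo_tool([
  [-4,-4,0,0,0,0,-0.4],
  [-3,-4,0,0,0,0,-0.4],
  [0,-2,0,0,0,0,-0.4],
  [0,0,0,0,0,0,-0.4],
  [0,0,0,0,0,0,-0.4],
])

```text
clock: 67.25
position: [0.4785, -0.2632, 0.1979]
ee_rot: [0.0, 0.632, 0.775, 0.001]
contact_force: [0.6, 0.5, 0.6]
width: 0.0596
gripper_force: 0.0
```

```bash
cat > m5.py <<'E'
from fit import *
out=[]
for n,x0,y0 in(('scene',230,150),('top',240,160)):
    im=snap(n); im=cv2.resize(im[y0:y0+120,x0:x0+120,::-1],(400,400),interpolation=2); im=np.clip(im*1.4,0,255).astype(np.uint8)
    for P,q in((RACK,[.618,-.1003,1.77,.082]),(CAP,[.618,-.1003,0,.138]),(CAP,[.4569,-.0015,0]),(CAP,[.436,-.118,0])):
        m=cv2.resize(render(P,q,n)[y0:y0+120,x0:x0+120],(400,400)); c,_=cv2.findContours((m>.5).astype(np.uint8),0,1); cv2.drawContours(im,c,-1,(0,0,255),1)
    out.append(im)
cv2.imwrite('pics/end.png',np.hstack(out)); st()
E
python3 m5.py
```

```text
{'clock': 67.35, 'position': [0.4792, -0.2627, 0.1978], 'ee_rot': [0.0004, 0.6314, 0.7754, 0.0004], 'qpos': [-0.6293, 0.2353, 1.5738, 0.0007, 1.3317, -0.8335], 'width': 0.0599, 'contact_force': [-0.7045, 0.5224, 0.0081], 'gripper_force': 0.0}
```

View pics/end.png

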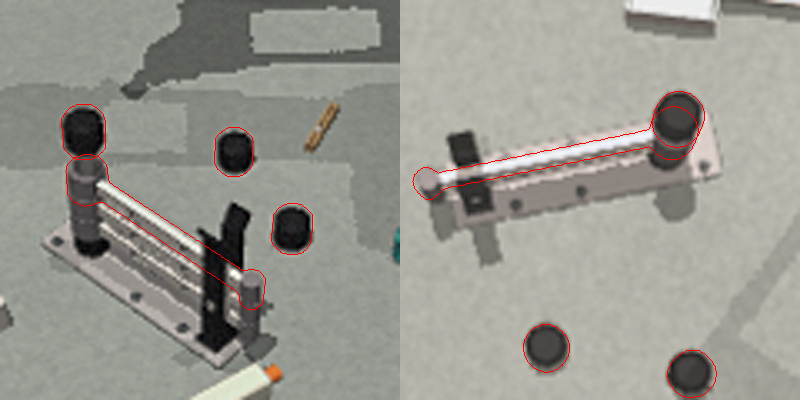

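The final picture shows the cap at (83,130), on the outline predicted for 138 mm. The three arms are seated in the clamp, and the two wrong caps stand on the worktop at (234,152) and (292,228).

```bash
python3 -c "
from h import *
print(manip.sign_off())"
```

```text
the job is handed in; nothing more can be done
None
```

The airer is back together and handed in: the three arms that were there are stacked on the shaft with their bars in the clamp, the fitting cap (the left one) is fully home, and the two wrong caps are on the worktop; the sign-off returned no verdict.

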